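Make up the glazing kit and the decorating kit

ROBOT

A 6-joint arm with a two-finger parallel gripper is mounted at the origin on the work surface. World frame = base frame: x ahead of the robot, y to its left, z up, the work surface at z = 0. Lengths are in mm, angles in rad, forces in N, time in s.
With the tool pointing down it reaches from about 300 to 850 mm from the base axis. Payload 4.2 kg.
Tool frame: the origin (TCP) lies at the very end of the fingers, on their centre line; the grasp point (between the pads) lies 19 mm behind it; z points along the fingers, y is the direction in which the jaws open and shut (so a half turn about z gives the same grasp; the last joint's range is limited). The gripper opens to 91 mm and grips with 3 to 60 N. Pads are 32 mm wide; open, the fingers measure 118 mm over their backs; the gripper's body (76 mm by 178 mm) begins 60 mm behind the grasp point.
Start: joints at [-1.342, 0.32, 1.565, -0, 1.257, -0.02], TCP at [141.591, -557.311, 213.976] pointing down, gripper open.
Joint ranges: [-3.11, 3.11], [-0.84, 2.01], [0.21, 2.61], [-1.34, 4.49], [0.05, 2.63], [-2.56, 2.56]. Speed limits (rad/s): [2.57, 2.57, 3.14, 3.14, 3.14, 3.14].

INTERFACE

Orientations are given as a rotation vector (axis times angle).
In Python, from plant import env gives the robot as it stands. The module is installed in compiled form; this text tells all that it offers.
- The arm moves only by the tool arm_command, never from a script. Its argument "steps" is a list of rows, each an object with "travel": the shift along the tool's x, y, z in mm, a list of three; "angular": the turn, a rotation vector about the tool's x, y, z in rad, a list of three; "claw": the opening, from -1 (shut) to 1 (fully open), so that 0 is half open. A call has 1 to 10 rows; each row shifts and turns the commanded pose from where the row before left it, along the tool's axes as they then stand; what a row does not reach is not made up. A row lasts 1/10 s, in which the tool goes at most 50 mm and 8.59 degrees, less where a joint would pass 70% of its speed; a pose out of reach is approached as far as the arm can. A call with a gripper value outside its range is refused whole. The fingers move at their own pace and stop on an object; "grip_force" is the grip in N (left out, the last holds). Time passes only in rows, so rows that do not move let the fingers close. It gives the time, the measured TCP pose, the force and the opening at its end, in the units of the state.
- env.observe(): the state, without advancing time (a new reading comes with each control period).
- env.snapshot(name): name is "scene" or "top" or "wrist"; returns a dict with "pixels" (420x560x3 uint8, red, green, blue), "fx", "fy", "cx", "cy" (pixels), "R" (3x3) and "t" (3): a world point X has camera coordinates R X + t. Camera axes: x right, y down, z forward; pixel columns grow to the right and rows downward; lengths in mm; the calibration is good to about 2 mm. A picture is of the moment at which its call begins. There is no depth.
- env.finish_job(): hands the job in, once; it reports no verdict.
The state is a dict: "clock": time; "qpos": joint angles; "qd": joint speeds; "tau": joint torques, N m; "position": TCP position; "orientation": TCP orientation; "contact_force": force on the tool from outside, world axes, zero at the start; "torque": the same for the moment, N m; "finger_gap": finger opening in mm.
Only numpy, scipy, OpenCV 4.12 (cv2) and the standard library are available. Lean on these libraries where they do the work, as an engineer would, in place of code of your own. Each camera call takes 0.05 s, during which the arm holds its last target.

TASK

Make up the two class kits on the pottery bench, one thing to a bay, each standing upright flat on the bay's floor: the glazing kit in the three-bay tray gets the glaze jar, the bud vase and the shorter kiln prop; the decorating kit in the two-bay tray gets the square-footed stamp and the plaster sprig mould (any bay of the right tray will do). Leave the taller prop and the round-footed stamp standing where they are, and do not tip over any of these things on the way.

Things in the scene. Friction and masses are not known exactly. Their poses are not given: they have to be found in the camera images.
- tray_three: the longer wooden kit tray, fixed to the bench, 90 x 256 mm, with three square bays in one row. Origin: centre of its underside, on the bench; its y axis runs along the row, x across it, z up. Floor top 4 mm and rim and divider tops 12 mm above the origin; rims and dividers 7 mm thick; each bay is 76 x 76 mm inside; bay centres at y = -83, 0 and +83 mm, x = 0
- tray_two: the shorter wooden kit tray, fixed to the bench, 90 x 173 mm, with two square bays in one row. Origin and axes as for the longer tray, same floor (4 mm), rim (12 mm) and bay sizes (76 x 76 mm); bay centres at y = -41.5 and +41.5 mm, x = 0
- jar_mid (a point): screw-top jar of glaze: white plastic cylinder with a slightly wider grey lid, 54 mm across, 62 mm tall, standing, about 0.14 kg. Point: its centre, 31 mm above its underside; z up.
- vase_mid (a point): small bisque-fired bud vase: round body 54 mm across between 14 and 46 mm above its foot, then a shoulder and a narrow neck (22 mm), 85 mm tall, foot 44 mm across, standing. Point: on its axis, 42.5 mm above its underside; z up. Grip the round body.
- prop_short_mid (a point): the SHORTER of two square kiln props: buff fireclay post 46 x 46 mm and 52 mm tall, standing, dark hole in its top. Point: its centre, 26 mm above its underside; x and y along its sides, z up. Grip it in its upper half, so that the fingers clear the tray rims.
- stamp_square_mid (a point): wooden clay stamp with a SQUARE foot (48 x 48 mm, 16 mm thick) and a round upright handle on its centre (26 mm thick from 16 to 68 mm above the underside, above that a 30 mm wide end), 80 mm tall, standing on its foot. Point: on the handle's axis, 40 mm above its underside; x and y along the foot's sides, z up. Grip the handle.
- mould_mid (a point): white plaster sprig mould: upright block 46 mm (x) by 58 mm (y) and 50 mm tall, with a 30 mm round hollow 12 mm deep in its top. Point: its centre, 25 mm above its underside; z up. Grip it in its upper half, so that the fingers clear the tray rims.
- prop_tall_mid (a point): the TALLER of two square kiln props: buff fireclay post 46 x 46 mm and 85 mm tall, standing, dark hole in its top. Not needed, stays where it is. Point: its centre, 42.5 mm above its underside; x and y along its sides, z up.
- stamp_round_mid (a point): wooden clay stamp with a ROUND foot (52 mm across, 16 mm thick), handle and height as for the square one. Not needed, stays where it is. Point: on its axis, 40 mm above its underside; z up.
Mind the look-alikes: they are no part of the job. Leave any pink or yellow look-alike of the part that bears stamp_square_mid alone. Leave any green look-alike of the part that bears prop_tall_mid alone.

How it is judged:
By the outcome, as a careful person would: the job done as asked, in the order asked, and still so for the second after the job is handed in, with the robot touching nothing.
It also fails if it takes over 128 s, if anything falls off the work surface, if the arm or the gripper's body presses on something with over 40 N, if the wrist force passes 120 N, or if a joint passes its speed limit or range.

## Working session

There is one attempt and no reset: what is moved stays moved. The work goes in short steps, Python scripts to look and compute and a tool call to move; the robot and the scene stay as the last step left them, time stands still between calls to the robot, and variables do not carry over. Pictures are saved under pics/ and viewed, and the job is handed in when it is done.

Besides the shell and the picture viewer there is one more tool, called after "Call:" by a JSON object that holds its "op" and its "data". arm_command: Moves the arm, as the interface text tells. Its arguments: {"type":"object","properties":{"steps":{"type":"array"},"grip_force":{"type":"number"}},"required":["steps"]}

```bash
mkdir -p pics; cat > h.py <<'E'
import numpy as np, cv2
from plant import env
def snap(n,f):
    s=env.snapshot(n); np.savez('last_'+n+'.npz',**{k:np.array(v) for k,v in s.items()})
    cv2.imwrite('pics/'+f,s['pixels'][:,:,::-1]); return s
def load(n): return dict(np.load('last_'+n+'.npz'))
def px2w(s,u,v,z):
    d=np.array([(u-s['cx'])/s['fx'],(v-s['cy'])/s['fy'],1.]); R=np.array(s['R']); t=np.array(s['t'])
    c=-R.T@t; d=R.T@d; return c+d*(z-c[2])/d[2]
def w2px(s,X):
    p=np.array(s['R'])@np.array(X,float)+np.array(s['t']); return s['fx']*p[0]/p[2]+s['cx'],s['fy']*p[1]/p[2]+s['cy']
def crop(s,f,u0,v0,u1,v1,k):
    c=s['pixels'][v0:v1,u0:u1,::-1]; cv2.imwrite('pics/'+f,cv2.resize(c,None,fx=k,fy=k,interpolation=cv2.INTER_CUBIC))
E
python3 - <<'E'
from h import *
np.set_printoptions(precision=2,suppress=True)
for n in('scene','top'):
    s=snap(n,n+'1.png'); R=np.array(s['R']);print(n,-R.T@np.array(s['t']),R,s['fx'],s['cx'],s['cy'])
print(env.observe())
E
```

```text
scene [1329.09  -15.69  734.38] [[ 0.01  1.    0.01]
 [ 0.67 -0.   -0.74]
 [-0.74  0.01 -0.67]] 396.68020375825876 277.4452370840748 218.29345598513217
top [ 386.13  -15.54 1075.77] [[-0.   -1.   -0.  ]
 [-0.98  0.   -0.18]
 [ 0.18  0.   -0.98]] 409.2864394431492 276.2306686768767 212.4095079923584
{'clock': 0.1, 'qpos': array([-1.34,  0.32,  1.57, -0.  ,  1.26, -0.02]), 'qd': array([ 0., -0., -0., -0., -0., -0.]), 'tau': array([  0.  , -41.33, -23.25,   0.07,   0.04,  -0.  ]), 'position': array([ 141.49, -556.85,  213.19]), 'orientation': array([-3.12, -0.39,  0.  ]), 'contact_force': array([ 0.05,  0.39, -1.14]), 'torque': array([-0.01, -0.04,  0.04]), 'finger_gap': 90.95732883584569}
```

View pics/scene1.png

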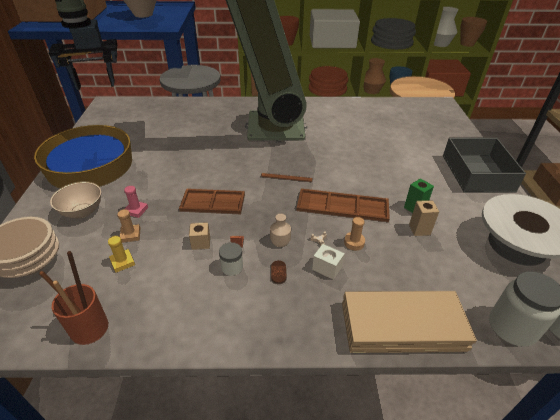

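View pics/top1.png

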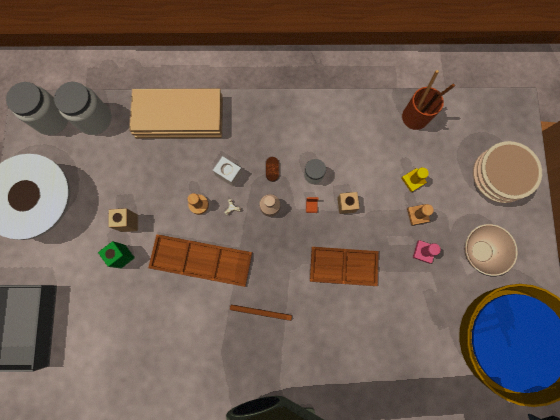

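The overview shows, in top-view pixels:
- **Natural props:** (119,218) and (349,203). There is also a green look-alike at (115,254).
- **Stamps:** a wooden one with a square foot at (421,214) and one with a round foot at (198,203). The yellow (416,179) and pink (427,251) ones are look-alikes.
- **Other parts:** mould (228,169), vase (270,205), jar (316,170).
- **Trays:** three-bay (200,260) and two-bay (344,266).

Next I'll enlarge these areas.

```bash
python3 - <<'E'
from h import *
s=load('top')
crop(s,'t_a.png',90,145,260,295,4)
crop(s,'t_b.png',250,145,450,295,4)
s=load('scene')
crop(s,'s_a.png',90,175,260,300,4)
crop(s,'s_b.png',255,165,450,300,4)
E
```

```text
(no output)
```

View pics/t_a.png

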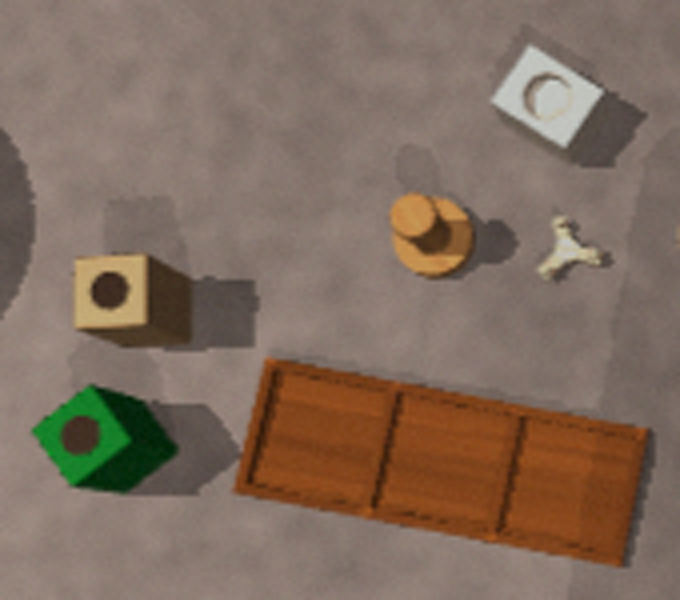

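View pics/t_b.png

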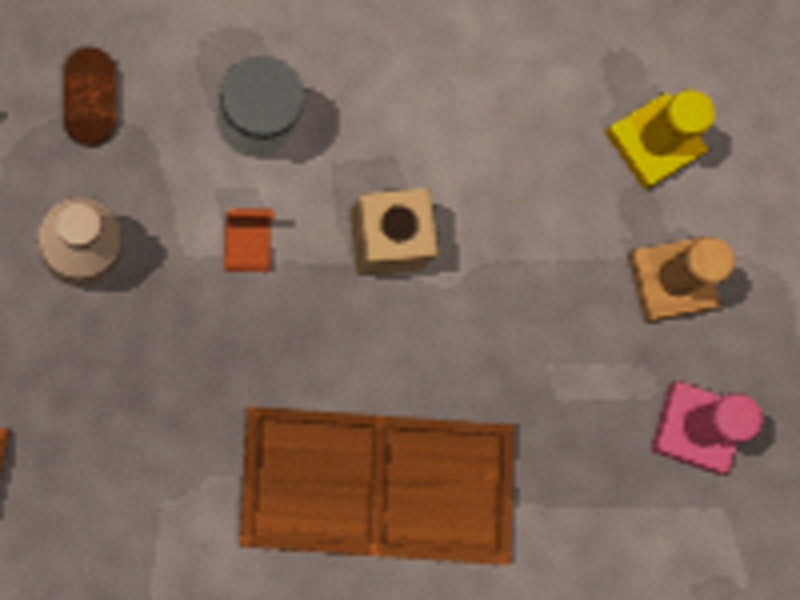

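View pics/s_a.png

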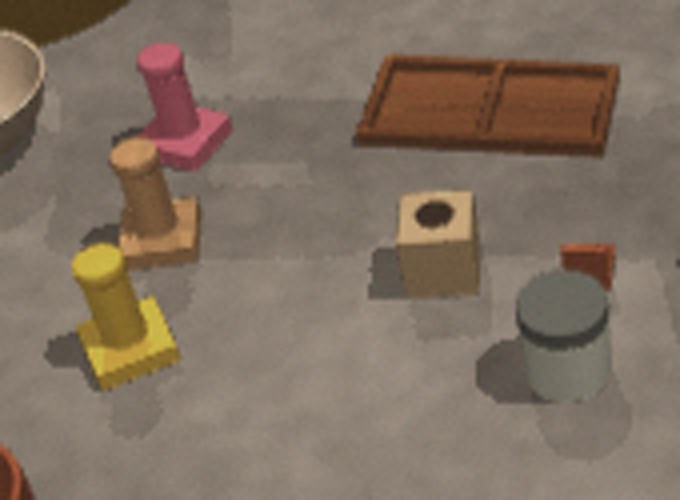

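View pics/s_b.png

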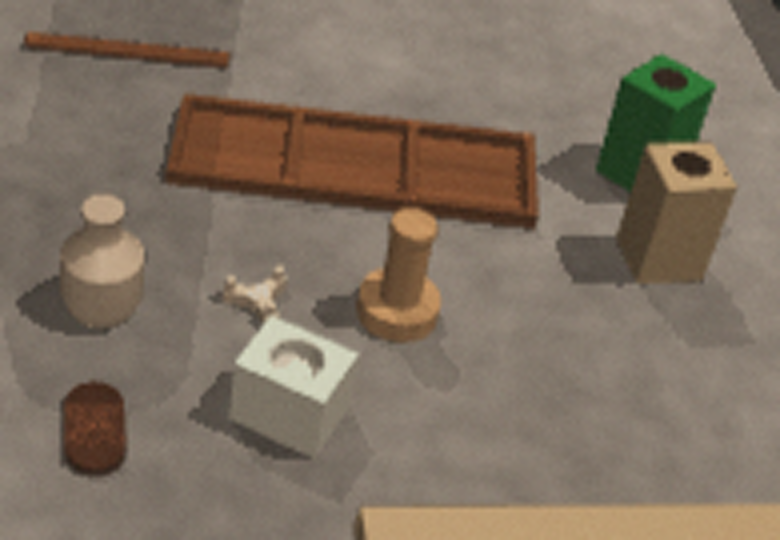

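```bash
cat > m.py <<'E'
from h import *
np.set_printoptions(precision=1,suppress=True)
T=load('top');S=load('scene')
def g(s,off,z,pts):
    return np.array([px2w(s,(u+.5)/4-.5+off[0],(v+.5)/4-.5+off[1],z)[:2] for u,v in pts])
A=(90,145);B=(250,145);C=(90,175);D=(255,165)
def rect(n,p):
    c=p.mean(0); e=[np.linalg.norm(p[(i+1)%4]-p[i]) for i in range(4)]
    an=[np.degrees(np.arctan2(*(p[(i+1)%4]-p[i])[::-1])) for i in range(4)]
    print(n,c,'edges',np.array(e),'ang',np.array(an))
rect('tray3 T',g(T,A,12,[(265,360),(650,428),(625,566),(235,492)]))
rect('tray3 S',g(S,D,12,[(183,96),(536,134),(535,222),(165,180)]))
rect('tray2 T',g(T,B,12,[(247,408),(517,425),(512,562),(241,547)]))
rect('tray2 S',g(S,C,12,[(387,56),(619,66),(604,149),(357,140)]))
rect('mould T',g(T,A,50,[(532,45),(605,97),(570,150),(491,100)]))
rect('mould S',g(S,D,50,[(273,318),(358,354),(322,402),(235,357)]))
rect('prop T',g(T,B,52,[(357,197),(428,188),(437,255),(365,265)]))
rect('prop S',g(S,C,52,[(398,200),(470,193),(477,237),(403,244)]))
print('prop hole',g(T,B,52,[(400,223)]),g(S,C,52,[(434,215)]))
print('vase',g(T,B,85,[(78,222)]),g(S,D,85,[(103,209)]))
print('jar',g(T,B,62,[(262,97)]),g(S,C,62,[(563,303)]))
print('stampsq',g(T,B,80,[(711,259)]),g(S,C,80,[(134,157)]))
f=g(T,B,16,[(629,250),(650,320),(718,303)]);print(f,(f[0]+f[2])/2, np.degrees(np.arctan2(*(f[1]-f[0])[::-1])))
print('stamprd',g(T,A,80,[(412,216)]),g(S,D,80,[(413,225)]))
print('tallprop',g(T,A,85,[(110,290)]),g(S,D,85,[(691,164)]))
print('green',g(T,A,85,[(81,435)]))
E
python3 m.py
```

```text
tray3 T [461.9 185. ] edges [256.7  89.5 256.9  87.1] ang [-100.2  170.2   79.3   -9.9]
tray3 S [469.9 184.4] edges [256.4  96.5 252.6  96.5] ang [  80.   -12.8 -100.   169.5]
tray2 T [ 445.4 -187.3] edges [175.4  87.9 173.3  89.4] ang [-93.8 175.1  86.7  -3.5]
tray2 S [ 453.  -185.7] edges [171.9  92.5 171.8  94.7] ang [ 86.   -3.5 -93.2 176.6]
mould T [694.3 116. ] edges [60.  41.9 62.  45.4] ang [-126.3  148.    57.   -34.8]
mould S [697.6 116.9] edges [55.6 45.  58.4 40.5] ang [  58.   -34.6 -126.7  141.4]
prop T [ 607.4 -197.5] edges [46.1 44.  46.5 44.6] ang [ -82.8 -174.8   97.8    4.8]
prop S [ 615.2 -197.6] edges [44.8 40.7 44.7 40.3] ang [  98.2   12.9  -82.3 -167. ]
prop hole [[ 609.5 -199.7]] [[ 612.3 -199.9]]
vase [[603.6   5.5]] [[606.6   4.4]]
jar [[ 690.4 -112.2]] [[ 696.8 -112.6]]
stampsq [[ 579.9 -386.2]] [[ 589.3 -384.9]]
[[ 598.6 -356.4]
 [ 551.9 -367.3]
 [ 563.  -412.5]] [ 580.8 -384.4] -166.9312235082382
stamprd [[609.1 196.4]] [[616. 194.]]
tallprop [[562.  379.7]] [[564.4 378.6]]
green [[472.9 391.1]]
```

The two natural props differ clearly in height: the shorter one is at top (349,203) and the taller at (119,218). The only natural-wood stamp with a square foot is at top (421,214). Yellow, pink and green parts are look-alikes. First I'll move above the square stamp and check it with the wrist camera.

```bash
cat >> h.py <<'E'
def tool():
    o=env.observe(); R=cv2.Rodrigues(np.array(o['orientation'],float))[0]; return np.array(o['position']),R,o
def go(x,y,z,psi=None):
    p,R,o=tool(); ps=np.degrees(np.arctan2(R[1,1],R[0,1]))
    print('pos',p.round(1),'psi %.1f tilt %.2f'%(ps,np.degrees(np.arccos(-R[2,2]))),'t %.1f gap %.1f F'%(o['clock'],o['finger_gap']),np.round(o['contact_force'],1))
    w=np.array([x,y,z])-p
    if psi is not None:
        d=(ps-psi+90)%180-90; print('turn z first: %.3f rad'%np.radians(d))
        Rz=cv2.Rodrigues(np.array([0,0,np.radians(d)]))[0]; print('then travel',(( R@Rz).T@w).round(1))
    print('travel as is',(R.T@w).round(1))
E
python3 - <<'E'
from h import *
s=snap('wrist','w0.png'); p,R,o=tool(); Rc=np.array(s['R']); c=-Rc.T@np.array(s['t'])
print('cam in tool',(R.T@(c-p)).round(1),(Rc@R).round(2), s['fx'])
go(540,-385,213,-77)
E
```

```text
cam in tool [ 7.960e+01 -1.000e-01 -1.709e+02] [[-0.    1.    0.  ]
 [-0.96  0.   -0.28]
 [-0.28 -0.    0.96]] 309.9676585263582
pos [ 141.5 -556.9  213.3] psi -75.7 tilt 0.07 t 0.1 gap 91.4 F [0.5 0.2 0. ]
turn z first: 0.022 rad
then travel [ 4.27e+02 -7.79e+01  4.00e-01]
travel as is [ 4.286e+02 -6.850e+01  4.000e-01]
```

View pics/w0.png

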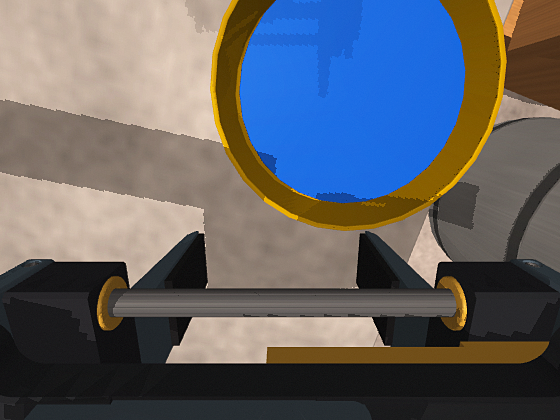

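The wrist view shows the blue basin at (350,90) and the fingers at the bottom. The camera looks ahead along tool +x.

Call:
{"op": "arm_command", "data": {"steps": [{"travel":[38,-7,0],"angular":[0,0,0],"claw":1},{"travel":[39,-7,0],"angular":[0,0,0],"claw":1},{"travel":[39,-7,0],"angular":[0,0,0],"claw":1},{"travel":[39,-7,0],"angular":[0,0,0],"claw":1},{"travel":[39,-7,0],"angular":[0,0,0],"claw":1},{"travel":[39,-7,0],"angular":[0,0,0],"claw":1},{"travel":[39,-7,0],"angular":[0,0,0],"claw":1},{"travel":[39,-7,0],"angular":[0,0,0],"claw":1},{"travel":[39,-7,0],"angular":[0,0,0],"claw":1},{"travel":[20,-4,0],"angular":[0,0,0.02],"claw":1}]}}

```text
clock: 1.15
position: [486.3, -399.5, 213.4]
orientation: [-3.12, -0.361, -0.001]
contact_force: [0.6, -0.2, 0.1]
finger_gap: 91.3
```

```bash
python3 - <<'E'
from h import *
s=snap('wrist','w1.png'); go(585,-385,100,-77)
print(w2px(s,(585,-385,80)))
E
```

```text
pos [ 488.2 -398.5  213.2] psi -76.8 tilt 0.16 t 1.2 gap 91.2 F [ 2.   0.4 -0.4]
turn z first: 0.004 rad
then travel [ 97.    8.7 113.4]
travel as is [ 97.    9.1 113.4]
(np.float64(290.82459491407747), np.float64(96.66433277456461))
```

View pics/w1.png

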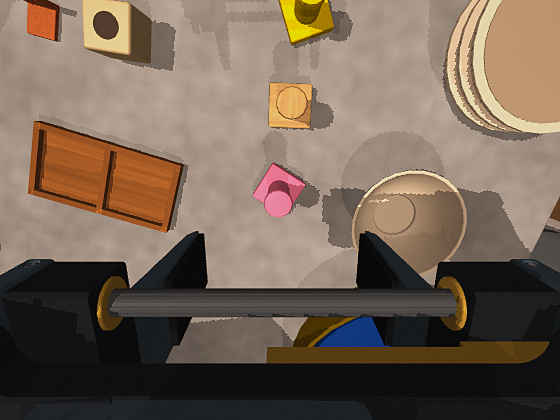

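Square-footed natural stamp: top disc at about (292,102), with its square foot around it (268–312, 83–128). Pink is at (280,195), yellow at (308,15), and tray two is at left.

```bash
python3 - <<'E'
from h import *
np.set_printoptions(precision=1,suppress=True)
s=load('wrist')
print('st',px2w(s,292,102,80))
f=np.array([px2w(s,u,v,14)[:2] for u,v in[(270,84),(311,83),(312,128),(268,127)]]);print(f.mean(0),np.degrees(np.arctan2(*(f[1]-f[0])[::-1])),np.degrees(np.arctan2(*(f[2]-f[3])[::-1])))
f=np.array([px2w(s,u,v,12)[:2] for u,v in[(36,122),(185,164),(167,231),(30,195)]]);print('tray2',f.mean(0),np.degrees(np.arctan2(*(f[0]-f[1])[::-1])),np.degrees(np.arctan2(*(f[3]-f[2])[::-1])))
print('prop',px2w(s,106,25,52))
crop(s,'w1c.png',220,0,360,220,2.7)
E
```

```text
st [ 580.7 -387.2   80. ]
[ 579.9 -387.5] -75.50267402418004 -78.0522190675929
tray2 [ 446.1 -188.6] 87.1212729756752 87.17856138487693
prop [ 609.1 -199.    52. ]
```

View pics/w1c.png

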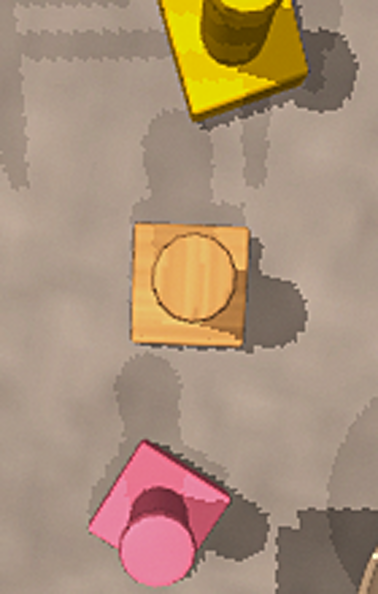

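The crop confirms it: the natural stamp with the square foot, between the pink and yellow ones. The wrist and top cameras agree to about 1 mm; the scene camera is offset, so I'll trust the top view.

Call:
{"op": "arm_command", "data": {"steps": [{"travel":[46,5,0],"angular":[0,0,0],"claw":1},{"travel":[46,5,0],"angular":[0,0,0],"claw":1},{"travel":[0,0,40],"angular":[0,0,0],"claw":1},{"travel":[0,0,40],"angular":[0,0,0],"claw":1},{"travel":[0,0,0],"angular":[0,0,0],"claw":1},{"travel":[0,0,0],"angular":[0,0,0],"claw":1}]}}

```text
clock: 1.8
position: [575.1, -390.4, 133.9]
orientation: [-3.12, -0.358, 0.002]
contact_force: [1.1, -0.4, 0.4]
finger_gap: 91.2
```

```bash
python3 - <<'E'
from h import *
s=snap('wrist','w2.png'); go(580.5,-387,28,-77)
E
```

```text
pos [ 576.  -391.1  135.8] psi -76.9 tilt 0.15 t 1.9 gap 91.4 F [0.7 0.3 0.1]
turn z first: 0.001 rad
then travel [  5.1  -3.2 107.8]
travel as is [  5.1  -3.2 107.8]
```

View pics/w2.png

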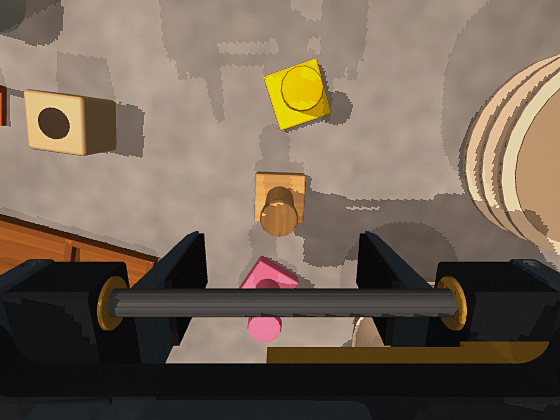

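The stamp is centred between the fingers (top at (279,218)). The yellow and pink stamps are clear of the finger paths.

Call:
{"op": "arm_command", "data": {"steps": [{"travel":[5,-2,27],"angular":[0,0,0],"claw":1},{"travel":[0,0,40],"angular":[0,0,0],"claw":1},{"travel":[0,0,40],"angular":[0,0,0],"claw":1},{"travel":[0,0,0],"angular":[0,0,0],"claw":1},{"travel":[0,0,0],"angular":[0,0,0],"claw":-1},{"travel":[0,0,0],"angular":[0,0,0],"claw":-1},{"travel":[0,0,0],"angular":[0,0,0],"claw":-1},{"travel":[0,0,0],"angular":[0,0,0],"claw":-1},{"travel":[0,0,0],"angular":[0,0,0],"claw":-1},{"travel":[0,0,0],"angular":[0,0,0],"claw":-1}], "grip_force": 25}}

```text
clock: 2.85
position: [580.1, -387.1, 27.4]
orientation: [3.121, 0.359, 0.001]
contact_force: [0.4, -0.7, -0.7]
finger_gap: 46.2
```

Call:
{"op": "arm_command", "data": {"steps": [{"travel":[0,0,0],"angular":[0,0,0],"claw":-1},{"travel":[0,0,0],"angular":[0,0,0],"claw":-1}]}}

```text
clock: 3.05
position: [580.0, -387.1, 26.9]
orientation: [3.121, 0.359, -0.0]
contact_force: [1.0, 0.1, -0.5]
finger_gap: 30.1
```

Call:
{"op": "arm_command", "data": {"steps": [{"travel":[0,0,0],"angular":[0,0,0],"claw":-1},{"travel":[0,0,0],"angular":[0,0,0],"claw":-1},{"travel":[0,0,0],"angular":[0,0,0],"claw":-1},{"travel":[0,0,0],"angular":[0,0,0],"claw":-1},{"travel":[0,0,-20],"angular":[0,0,0],"claw":-1},{"travel":[0,0,-35],"angular":[0,0,0],"claw":-1},{"travel":[0,0,-35],"angular":[0,0,0],"claw":-1},{"travel":[0,0,-35],"angular":[0,0,0],"claw":-1},{"travel":[0,0,0],"angular":[0,0,0],"claw":-1}]}}

```text
clock: 3.95
position: [582.6, -388.9, 158.2]
orientation: [3.113, 0.358, 0.014]
contact_force: [-0.1, -0.1, -0.1]
finger_gap: 28.9
```

```bash
python3 - <<'E'
from h import *
a=np.radians(86.8); c=np.array([446,-188]); b=c-41.5*np.array([np.cos(a),np.sin(a)]); print(b)
s=snap('wrist','w3.png'); go(b[0],b[1],152,86.8)
E
```

```text
[ 443.68340754 -229.43529171]
pos [ 581.3 -388.   155. ] psi -76.9 tilt 0.35 t 4.0 gap 29.0 F [ 0.8  0.8 -0.9]
turn z first: 0.285 rad
then travel [-146.2 -150.6    1.7]
travel as is [ -98.  -185.6    1.7]
```

View pics/w3.png

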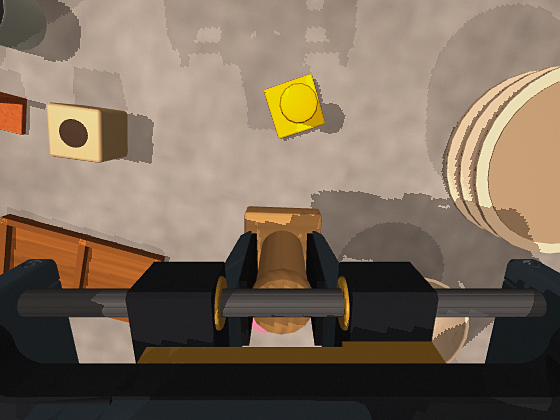

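The stamp is held upright and lifted; its foot is visible at (283,215) and square to the jaws. Next: turn it and carry it to the -y bay of tray two.

Call:
{"op": "arm_command", "data": {"steps": [{"travel":[0,0,0],"angular":[0,0,0.14],"claw":-1},{"travel":[0,0,0],"angular":[0,0,0.145],"claw":-1},{"travel":[-36,-37,0],"angular":[0,0,0],"claw":-1},{"travel":[-36,-37,0],"angular":[0,0,0],"claw":-1},{"travel":[-36,-37,0],"angular":[0,0,0],"claw":-1},{"travel":[-36,-37,0],"angular":[0,0,0],"claw":-1},{"travel":[0,0,30],"angular":[0,0,0],"claw":-1},{"travel":[0,0,30],"angular":[0,0,0],"claw":-1},{"travel":[0,0,0],"angular":[0,0,0],"claw":-1},{"travel":[0,0,0],"angular":[0,0,0],"claw":-1}]}}

```text
clock: 5.0
position: [448.2, -235.8, 91.2]
orientation: [-3.139, 0.088, 0.004]
contact_force: [1.2, -0.3, 0.1]
finger_gap: 29.1
```

```bash
python3 - <<'E'
from h import *
s=snap('wrist','w4.png'); go(443.7,-229.4,32,86.8)
E
```

```text
pos [ 449.2 -236.4   92.1] psi -93.2 tilt 0.01 t 5.0 gap 29.0 F [ 0.   0.4 -0.8]
turn z first: -0.001 rad
then travel [-5.9 -6.7 60.1]
travel as is [-5.9 -6.7 60.1]
```

View pics/w4.png

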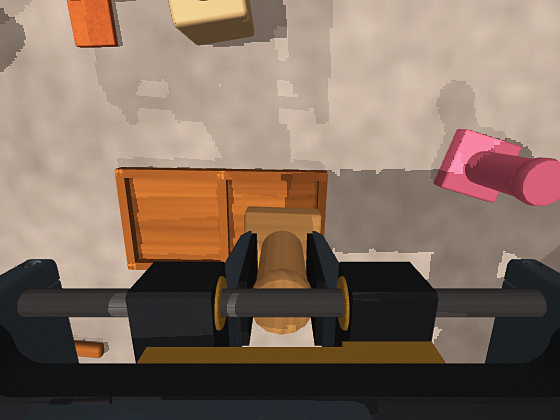

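The stamp is above tray two's -y bay and aligned with the tray sides. Lowering.

Call:
{"op": "arm_command", "data": {"steps": [{"travel":[-6,-6.5,25],"angular":[0,0,0],"claw":-1},{"travel":[0,0,25],"angular":[0,0,0],"claw":-1},{"travel":[0,0,6],"angular":[0,0,0],"claw":-1},{"travel":[0,0,3],"angular":[0,0,0],"claw":-1},{"travel":[0,0,0],"angular":[0,0,0],"claw":-1},{"travel":[0,0,0],"angular":[0,0,0],"claw":-1},{"travel":[0,0,0],"angular":[0,0,0],"claw":-1}]}}

```text
clock: 5.75
position: [443.9, -229.7, 33.9]
orientation: [3.139, -0.088, 0.003]
contact_force: [-0.6, 0.3, -0.8]
finger_gap: 28.9
```

```bash
python3 - <<'E'
from h import *
go(443.7,-229.4,31,86.8)
E
```

```text
pos [ 443.9 -229.7   33.9] psi -93.2 tilt 0.12 t 5.8 gap 28.9 F [-0.6  0.3 -0.8]
turn z first: -0.000 rad
then travel [-0.2 -0.3  2.9]
travel as is [-0.2 -0.3  2.9]
```

Call:
{"op": "arm_command", "data": {"steps": [{"travel":[0,0,1],"angular":[0,0,0],"claw":-1},{"travel":[0,0,1],"angular":[0,0,0],"claw":-1},{"travel":[0,0,0],"angular":[0,0,0],"claw":-1},{"travel":[0,0,0],"angular":[0,0,0],"claw":-1}]}}

```text
clock: 6.15
position: [443.1, -229.3, 30.9]
orientation: [3.14, -0.088, -0.0]
contact_force: [-0.2, 0.7, -1.5]
finger_gap: 28.8
```

Call:
{"op": "arm_command", "data": {"steps": [{"travel":[0,0,0.5],"angular":[0,0,0],"claw":-1},{"travel":[0,0,0.5],"angular":[0,0,0],"claw":-1},{"travel":[0,0,0],"angular":[0,0,0],"claw":-1},{"travel":[0,0,0],"angular":[0,0,0],"claw":-1}]}}

```text
clock: 6.55
position: [443.3, -229.3, 30.8]
orientation: [3.14, -0.088, 0.001]
contact_force: [-1.4, 0.8, 6.9]
finger_gap: 29.4
```

Contact at 6.9 N. Release and rise.

Call:
{"op": "arm_command", "data": {"steps": [{"travel":[0,0,0],"angular":[0,0,0],"claw":0},{"travel":[0,0,0],"angular":[0,0,0],"claw":0},{"travel":[0,0,0],"angular":[0,0,0],"claw":0.5},{"travel":[0,0,0],"angular":[0,0,0],"claw":0.5},{"travel":[0,0,0],"angular":[0,0,0],"claw":0.5},{"travel":[0,0,-25],"angular":[0,0,0],"claw":1},{"travel":[0,0,-40],"angular":[0,0,0],"claw":1},{"travel":[0,0,-45],"angular":[0,0,0],"claw":1},{"travel":[0,0,-40],"angular":[0,0,0],"claw":1},{"travel":[0,0,0],"angular":[0,0,0],"claw":1}]}}

```text
clock: 7.55
position: [446.4, -231.0, 185.6]
orientation: [3.135, -0.088, 0.017]
contact_force: [1.0, -0.4, 0.8]
finger_gap: 91.4
```

```bash
python3 - <<'E'
from h import *
s=snap('top','t5.png'); crop(s,'t5c.png',220,130,400,300,4)
go(660,100,190,-34)
E
```

```text
pos [ 444.7 -230.1  182.6] psi -93.2 tilt 0.38 t 7.6 gap 91.4 F [-0.9  0.1 -1.9]
turn z first: -1.034 rad
then travel [394.1  -6.1  -7.2]
travel as is [ 196.5 -341.7   -7.2]
```

View pics/t5.png

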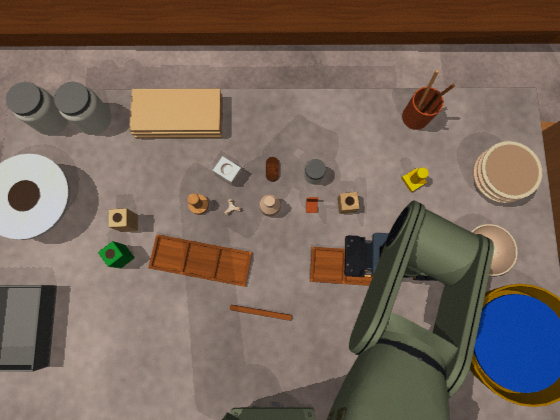

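The arm hides the tray's right bay; the rest of the scene is unmoved. Next is the mould at (228,169), the only white block with a round hollow. I'll turn and move near it.

Call:
{"op": "arm_command", "data": {"steps": [{"travel":[0,0,-5],"angular":[0,0,-0.13],"claw":1},{"travel":[0,0,0],"angular":[0,0,-0.13],"claw":1},{"travel":[0,0,0],"angular":[0,0,-0.13],"claw":1},{"travel":[0,0,0],"angular":[0,0,-0.13],"claw":1},{"travel":[0,0,0],"angular":[0,0,-0.13],"claw":1},{"travel":[0,0,0],"angular":[0,0,-0.13],"claw":1},{"travel":[0,0,0],"angular":[0,0,-0.13],"claw":1},{"travel":[0,0,0],"angular":[0,0,-0.124],"claw":1},{"travel":[40,0,0],"angular":[0,0,0],"claw":1},{"travel":[40,0,0],"angular":[0,0,0],"claw":1}]}}

```text
clock: 8.6
position: [487.1, -162.5, 183.1]
orientation: [-2.774, -1.471, 0.004]
contact_force: [0.2, 0.2, -0.2]
finger_gap: 91.4
```

Call:
{"op": "arm_command", "data": {"steps": [{"travel":[40,0,0],"angular":[0,0,0],"claw":1},{"travel":[40,0,0],"angular":[0,0,0],"claw":1},{"travel":[40,0,0],"angular":[0,0,0],"claw":1},{"travel":[40,0,0],"angular":[0,0,0],"claw":1},{"travel":[40,0,0],"angular":[0,0,0],"claw":1},{"travel":[40,0,0],"angular":[0,0,0],"claw":1},{"travel":[40,0,0],"angular":[0,0,0],"claw":1},{"travel":[20,0,0],"angular":[0,0,0],"claw":1},{"travel":[0,0,0],"angular":[0,0,0],"claw":1}]}}

```text
clock: 9.5
position: [655.7, 88.3, 182.0]
orientation: [-2.77, -1.479, 0.005]
contact_force: [-0.2, -0.0, 0.1]
finger_gap: 91.1
```

```bash
python3 - <<'E'
from h import *
s=snap('wrist','w6.png'); go(694.3,116,18,-34)
t=snap('top','t6.png'); crop(t,'t6c.png',300,230,400,300,5)
E
```

```text
pos [654.8  86.6 182.4] psi -33.9 tilt 0.24 t 9.6 gap 91.2 F [ 0.2 -0.1  1.2]
turn z first: 0.002 rad
then travel [ 46.9  16.8 164.2]
travel as is [ 46.9  16.9 164.2]
```

View pics/w6.png

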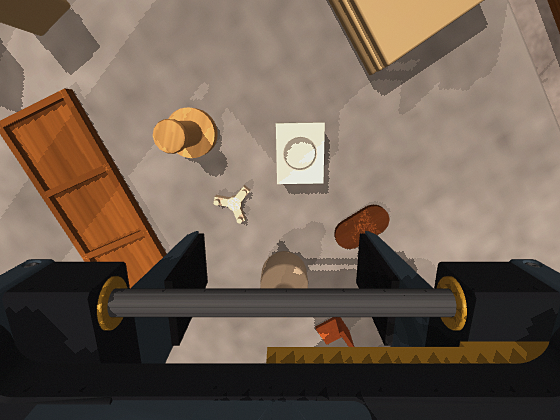

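View pics/t6c.png

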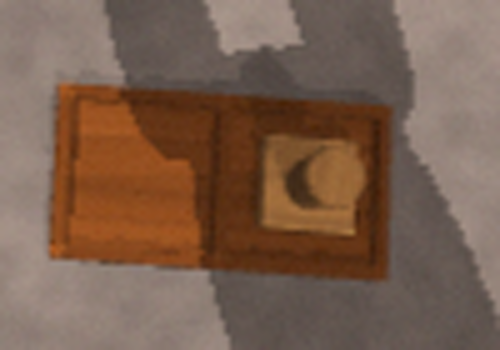

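The stamp stands flat in tray two's right-hand bay. In the wrist view the mould is at (301,153) with its hollow facing up, and the round stamp is at (175,135), clear of it.

```bash
python3 - <<'E'
from h import *
np.set_printoptions(precision=1,suppress=True)
s=load('wrist')
f=np.array([px2w(s,u,v,50)[:2] for u,v in[(276,124),(324,122.5),(326,183),(277,184)]]);print(f.mean(0),[np.degrees(np.arctan2(*(f[i]-f[j])[::-1])) for i,j in[(1,0),(2,3),(0,3),(1,2)]],np.linalg.norm(np.diff(f,axis=0),axis=1))
x,y=f.mean(0); go(x,y,18,-35)
E
```

```text
[696.6 117.4] [np.float64(-32.083871673520164), np.float64(-32.58676493488186), np.float64(56.89477364842619), np.float64(60.38916353633229)] [45.1 57.9 48.7]
pos [654.4  85.6 182.9] psi -33.9 tilt 0.23 t 9.6 gap 91.5 F [-0.5 -0.9  0.2]
turn z first: 0.019 rad
then travel [ 50.7  16.7 164.7]
travel as is [ 50.4  17.6 164.7]
```

Call:
{"op": "arm_command", "data": {"steps": [{"travel":[25,8.5,0],"angular":[0,0,-0.012],"claw":1},{"travel":[24,8.5,0],"angular":[0,0,0],"claw":1},{"travel":[0,0,40],"angular":[0,0,0],"claw":1},{"travel":[0,0,40],"angular":[0,0,0],"claw":1},{"travel":[0,0,0],"angular":[0,0,0],"claw":1},{"travel":[0,0,0],"angular":[0,0,0],"claw":1}]}}

```text
clock: 10.2
position: [696.2, 116.0, 104.8]
orientation: [-2.765, -1.49, 0.003]
contact_force: [0.8, 0.5, 1.0]
finger_gap: 91.0
```

```bash
python3 - <<'E'
from h import *
s=snap('wrist','w7.png'); go(695.5,116.8,19,-33)
E
```

```text
pos [697.5 116.4 106.7] psi -33.4 tilt 0.13 t 10.2 gap 91.1 F [ 0.5 -0.2  0.6]
turn z first: -0.006 rad
then travel [-0.9 -2.1 87.7]
travel as is [-0.9 -2.1 87.7]
```

View pics/w7.png

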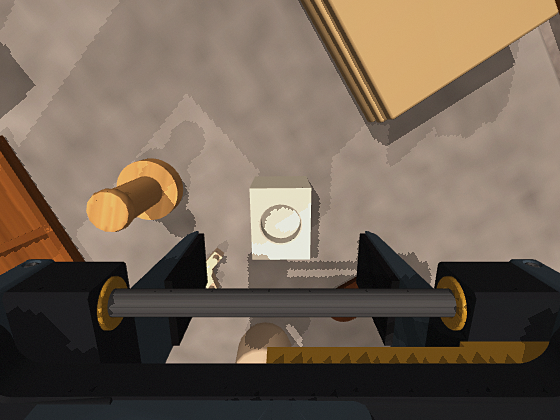

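The mould is centred between the fingers (281,222) and nothing sits under them. Descend and grip.

Call:
{"op": "arm_command", "data": {"steps": [{"travel":[-1,0,40],"angular":[0,0,0],"claw":1},{"travel":[0,0,35],"angular":[0,0,0],"claw":1},{"travel":[0,0,11],"angular":[0,0,0],"claw":1},{"travel":[0,0,0],"angular":[0,0,0],"claw":0.2},{"travel":[0,0,0],"angular":[0,0,0],"claw":-1},{"travel":[0,0,0],"angular":[0,0,0],"claw":-1},{"travel":[0,0,0],"angular":[0,0,0],"claw":-1},{"travel":[0,0,0],"angular":[0,0,0],"claw":-1},{"travel":[0,0,0],"angular":[0,0,0],"claw":-1},{"travel":[0,0,0],"angular":[0,0,0],"claw":-1}], "grip_force": 30}}

```text
clock: 11.25
position: [696.4, 116.5, 19.5]
orientation: [2.765, 1.492, 0.001]
contact_force: [-1.8, 1.1, 2.1]
finger_gap: 45.9
```

Call:
{"op": "arm_command", "data": {"steps": [{"travel":[0,0,0],"angular":[0,0,0],"claw":-1},{"travel":[0,0,0],"angular":[0,0,0],"claw":-1},{"travel":[0,0,0],"angular":[0,0,0],"claw":-1}]}}

```text
clock: 11.55
position: [696.4, 116.5, 19.5]
orientation: [2.765, 1.492, 0.001]
contact_force: [-0.9, 0.0, 5.0]
finger_gap: 46.0
```

Gripped (46.0 mm). Lift, turn so the jaws lie across tray two, and carry.

Call:
{"op": "arm_command", "data": {"steps": [{"travel":[0,0,-15],"angular":[0,0,0],"claw":-1},{"travel":[0,0,-35],"angular":[0,0,0],"claw":-1},{"travel":[0,0,-40],"angular":[0,0,0],"claw":-1},{"travel":[0,0,-40],"angular":[0,0,0],"claw":-1},{"travel":[0,0,0],"angular":[0,0,-0.13],"claw":-1},{"travel":[0,0,0],"angular":[0,0,-0.13],"claw":-1},{"travel":[0,0,0],"angular":[0,0,-0.13],"claw":-1},{"travel":[0,0,0],"angular":[0,0,-0.137],"claw":-1},{"travel":[0,0,0],"angular":[0,0,0],"claw":-1}]}}

```text
clock: 12.45
position: [696.1, 116.2, 148.8]
orientation: [-2.281, -2.16, 0.001]
contact_force: [0.3, -0.4, -2.1]
finger_gap: 46.0
```

```bash
python3 - <<'E'
from h import *
a=np.radians(86.8); c=np.array([446,-188]); b=c+41.5*np.array([np.cos(a),np.sin(a)]); print(b)
go(b[0],b[1],150,-3.2)
E
```

```text
[ 448.31659246 -146.56470829]
pos [696.1 116.2 148.8] psi -3.1 tilt 0.04 t 12.4 gap 46.0 F [ 0.3 -0.4 -2.1]
turn z first: 0.001 rad
then travel [-276.1 -232.7   -0.9]
travel as is [-275.8 -233.1   -0.9]
```

Call:
{"op": "arm_command", "data": {"steps": [{"travel":[-34.5,-29,0],"angular":[0,0,0],"claw":-1},{"travel":[-34.5,-29,0],"angular":[0,0,0],"claw":-1},{"travel":[-34.5,-29,0],"angular":[0,0,0],"claw":-1},{"travel":[-34.5,-29,0],"angular":[0,0,0],"claw":-1},{"travel":[-34.5,-29,0],"angular":[0,0,0],"claw":-1},{"travel":[-34.5,-29,0],"angular":[0,0,0],"claw":-1},{"travel":[-34.5,-29,0],"angular":[0,0,0],"claw":-1},{"travel":[-34.5,-29,0],"angular":[0,0,0],"claw":-1},{"travel":[0,0,0],"angular":[0,0,0],"claw":-1},{"travel":[0,0,0],"angular":[0,0,0],"claw":-1}]}}

```text
clock: 13.45
position: [449.6, -147.3, 149.4]
orientation: [2.285, 2.155, 0.001]
contact_force: [0.6, 0.5, -1.3]
finger_gap: 46.0
```

```bash
python3 - <<'E'
from h import *
s=snap('wrist','w8.png')
go(448.3,-146.6,23.5,-3.2)
E
```

```text
pos [ 450.3 -146.8  149.4] psi -3.2 tilt 0.08 t 13.5 gap 45.5 F [ 0.2  0.1 -0.7]
turn z first: -0.001 rad
then travel [ 1.000e-01 -2.200e+00  1.259e+02]
travel as is [ 1.000e-01 -2.200e+00  1.259e+02]
```

View pics/w8.png

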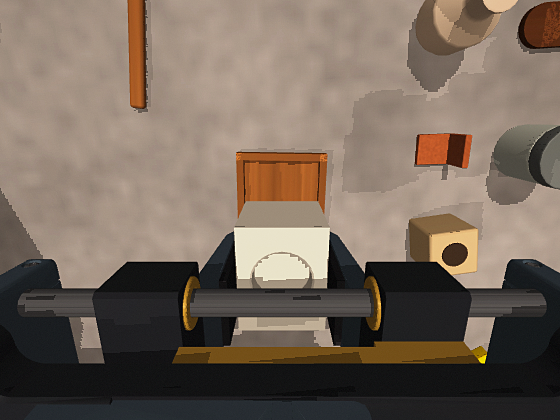

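The held mould is square to the tray and centred over the left bay. Lowering.

Call:
{"op": "arm_command", "data": {"steps": [{"travel":[0,-1.5,40],"angular":[0,0,0],"claw":-1},{"travel":[0,0,40],"angular":[0,0,0],"claw":-1},{"travel":[0,0,30],"angular":[0,0,0],"claw":-1},{"travel":[0,0,10],"angular":[0,0,0],"claw":-1},{"travel":[0,0,3],"angular":[0,0,0],"claw":-1},{"travel":[0,0,0],"angular":[0,0,0],"claw":-1},{"travel":[0,0,0],"angular":[0,0,0],"claw":-1},{"travel":[0,0,1],"angular":[0,0,0],"claw":-1},{"travel":[0,0,0],"angular":[0,0,0],"claw":-1},{"travel":[0,0,0],"angular":[0,0,0],"claw":-1}]}}

```text
clock: 14.5
position: [448.5, -146.8, 25.5]
orientation: [2.28, 2.16, 0.001]
contact_force: [0.2, 0.3, -2.3]
finger_gap: 46.1
```

Call:
{"op": "arm_command", "data": {"steps": [{"travel":[0,0,0.5],"angular":[0,0,0],"claw":-1},{"travel":[0,0,0],"angular":[0,0,0],"claw":-1}]}}

```text
clock: 14.7
position: [448.2, -146.6, 24.5]
orientation: [2.281, 2.16, -0.0]
contact_force: [-0.3, 0.7, -1.4]
finger_gap: 45.6
```

Call:
{"op": "arm_command", "data": {"steps": [{"travel":[0,0,0.7],"angular":[0,0,0],"claw":-1},{"travel":[0,0,0.6],"angular":[0,0,0],"claw":-1},{"travel":[0,0,0],"angular":[0,0,0],"claw":-1},{"travel":[0,0,0],"angular":[0,0,0],"claw":-1}]}}

```text
clock: 15.1
position: [448.2, -146.7, 23.5]
orientation: [2.28, 2.161, -0.0]
contact_force: [-1.4, -0.7, 4.8]
finger_gap: 45.7
```

Contact at 4.8 N. Release and rise.

Call:
{"op": "arm_command", "data": {"steps": [{"travel":[0,0,0],"angular":[0,0,0],"claw":0.5},{"travel":[0,0,0],"angular":[0,0,0],"claw":1},{"travel":[0,0,0],"angular":[0,0,0],"claw":1},{"travel":[0,0,0],"angular":[0,0,0],"claw":1},{"travel":[0,0,0],"angular":[0,0,0],"claw":1},{"travel":[0,0,-25],"angular":[0,0,0],"claw":1},{"travel":[0,0,-40],"angular":[0,0,0],"claw":1},{"travel":[0,0,-45],"angular":[0,0,0],"claw":1},{"travel":[0,0,-20],"angular":[0,0,0],"claw":1},{"travel":[0,0,0],"angular":[0,0,0],"claw":1}]}}

```text
clock: 16.1
position: [450.3, -147.3, 156.4]
orientation: [2.276, 2.156, 0.005]
contact_force: [1.2, -1.1, 0.4]
finger_gap: 91.0
```

```bash
python3 - <<'E'
from h import *
s=snap('wrist','w9.png')
go(609,-233,150,7.5)
E
```

```text
pos [ 448.9 -146.9  154.3] psi -3.1 tilt 0.19 t 16.1 gap 91.1 F [-0.5 -0.3 -1.8]
turn z first: -0.185 rad
then travel [-106.3  147.4    4.9]
travel as is [-77.4 164.5   4.9]
```

View pics/w9.png

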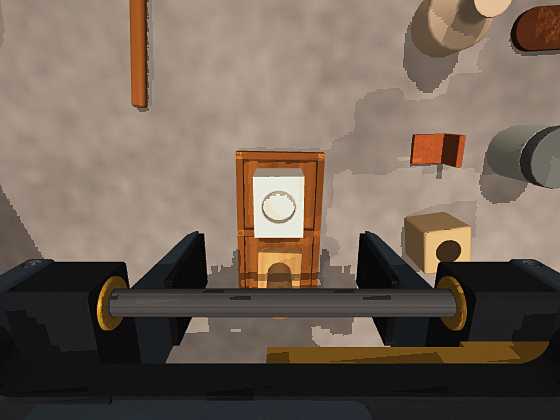

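The mould stands in tray two's left bay (279,205), with the stamp in the next one (278,268). Now the short prop, at (440,240) here.

Call:
{"op": "arm_command", "data": {"steps": [{"travel":[0,0,0],"angular":[0,0,-0.09],"claw":1},{"travel":[0,0,0],"angular":[0,0,-0.095],"claw":1},{"travel":[-26,37,0],"angular":[0,0,0],"claw":1},{"travel":[-26,37,0],"angular":[0,0,0],"claw":1},{"travel":[-27,37,0],"angular":[0,0,0],"claw":1},{"travel":[-27,37,0],"angular":[0,0,0],"claw":1},{"travel":[0,0,0],"angular":[0,0,0],"claw":1},{"travel":[0,0,0],"angular":[0,0,0],"claw":1}]}}

```text
clock: 16.95
position: [607.9, -232.1, 150.0]
orientation: [-2.068, -2.358, 0.003]
contact_force: [-0.8, -0.5, 0.3]
finger_gap: 91.4
```

```bash
python3 - <<'E'
from h import *
s=snap('wrist','w10.png')
go(609,-199.2,20,7.5)
E
```

```text
pos [ 607.2 -231.7  150.8] psi 7.5 tilt 0.29 t 17.0 gap 91.3 F [0.2 0.3 0.5]
turn z first: 0.000 rad
then travel [ 31.7   6.6 130.9]
travel as is [ 31.7   6.6 130.9]
```

View pics/w10.png

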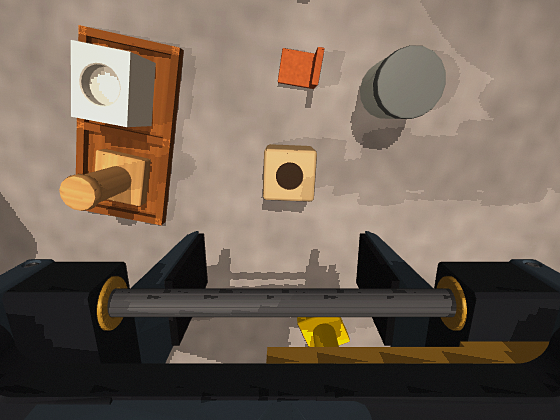

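The short prop is at (289,176), about 2° off the jaw axis, with the jar at (410,82) and the red block at (298,67). There is a clear space for both fingers.

```bash
python3 - <<'E'
from h import *
np.set_printoptions(precision=1,suppress=True)
s=load('wrist')
f=np.array([px2w(s,u,v,52)[:2] for u,v in[(265,148),(315,150),(313,201),(263,199)]]);print(f.mean(0),px2w(s,289,176,52),[np.degrees(np.arctan2(*(f[i]-f[j])[::-1])) for i,j in[(1,0),(2,3),(0,3),(1,2)]],np.linalg.norm(np.diff(f,axis=0),axis=1))
crop(s,'w10c.png',240,120,340,220,5)
x,y=px2w(s,289,176,52)[:2]; go(x,y,20,7)
E
```

```text
[ 608.9 -198.3] [ 609.  -199.1   52. ] [np.float64(5.246957424224601), np.float64(5.181450626915349), np.float64(94.3470694903935), np.float64(96.94139377454559)] [42.8 45.1 44.9]
pos [ 607.2 -231.7  150.8] psi 7.5 tilt 0.29 t 17.0 gap 91.3 F [0.2 0.3 0.5]
turn z first: 0.009 rad
then travel [ 31.9   6.3 130.9]
travel as is [ 31.8   6.6 130.9]
```

View pics/w10c.png

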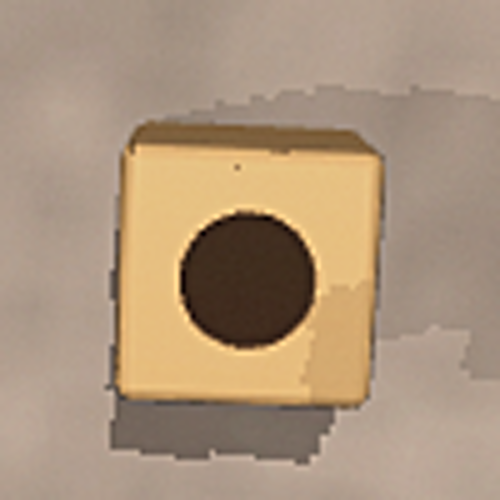

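Call:
{"op": "arm_command", "data": {"steps": [{"travel":[32,6,0],"angular":[0,0,0.025],"claw":1},{"travel":[0,0,40],"angular":[0,0,0],"claw":1},{"travel":[0,0,40],"angular":[0,0,0],"claw":1},{"travel":[0,0,30],"angular":[0,0,0],"claw":1},{"travel":[0,0,20],"angular":[0,0,0],"claw":1},{"travel":[0,0,0],"angular":[0,0,0],"claw":1},{"travel":[0,0,0],"angular":[0,0,0],"claw":-1},{"travel":[0,0,0],"angular":[0,0,0],"claw":-1},{"travel":[0,0,0],"angular":[0,0,0],"claw":-1},{"travel":[0,0,0],"angular":[0,0,0],"claw":-1}], "grip_force": 30}}

```text
clock: 18.0
position: [611.1, -200.1, 24.4]
orientation: [2.099, 2.334, 0.001]
contact_force: [0.4, -0.3, -0.6]
finger_gap: 62.0
```

Call:
{"op": "arm_command", "data": {"steps": [{"travel":[0,0,0],"angular":[0,0,0],"claw":-1},{"travel":[0,0,0],"angular":[0,0,0],"claw":-1},{"travel":[0,0,0],"angular":[0,0,0],"claw":-1},{"travel":[0,0,0],"angular":[0,0,0],"claw":-1}]}}

```text
clock: 18.4
position: [610.6, -200.0, 23.4]
orientation: [2.1, 2.336, -0.0]
contact_force: [-1.2, -0.4, 2.8]
finger_gap: 45.9
```

```bash
python3 - <<'E'
from h import *
a=np.radians(79.7); c=np.array([462,185]); 
for k in(-83,0,83): print(k,c+k*np.array([np.cos(a),np.sin(a)]))
go(609,-199.2,20,7.5)
E
```

```text
-83 [447.15941615 103.33754185]
0 [462. 185.]
83 [476.84058385 266.66245815]
pos [ 610.6 -200.    23.4] psi 6.1 tilt 0.02 t 18.4 gap 45.9 F [-1.2 -0.4  2.8]
turn z first: -0.025 rad
then travel [ 1.  -1.5  3.4]
travel as is [ 0.9 -1.5  3.4]
```

Call:
{"op": "arm_command", "data": {"steps": [{"travel":[0,0,0],"angular":[0,0,0],"claw":-1},{"travel":[0,0,-15],"angular":[0,0,0],"claw":-1},{"travel":[0,0,-35],"angular":[0,0,0],"claw":-1},{"travel":[0,0,-40],"angular":[0,0,0],"claw":-1},{"travel":[0,0,-36],"angular":[0,0,0],"claw":-1},{"travel":[0,0,0],"angular":[0,0,0.14],"claw":-1},{"travel":[0,0,0],"angular":[0,0,0.146],"claw":-1},{"travel":[0,0,0],"angular":[0,0,0],"claw":-1}]}}

```text
clock: 19.2
position: [610.4, -199.7, 148.8]
orientation: [-2.411, -2.013, 0.0]
contact_force: [0.1, 0.2, -1.3]
finger_gap: 46.2
```

```bash
python3 - <<'E'
from h import *
go(476.8,266.7,150,-10.3)
E
```

```text
pos [ 610.4 -199.7  148.8] psi -10.3 tilt 0.03 t 19.2 gap 46.2 F [ 0.1  0.2 -1.3]
turn z first: 0.000 rad
then travel [ 435.  -214.8   -1. ]
travel as is [ 435.  -214.8   -1. ]
```

Call:
{"op": "arm_command", "data": {"steps": [{"travel":[40,-20,0],"angular":[0,0,0],"claw":-1},{"travel":[40,-20,0],"angular":[0,0,0],"claw":-1},{"travel":[40,-20,0],"angular":[0,0,0],"claw":-1},{"travel":[40,-20,0],"angular":[0,0,0],"claw":-1},{"travel":[40,-20,0],"angular":[0,0,0],"claw":-1},{"travel":[40,-20,0],"angular":[0,0,0],"claw":-1},{"travel":[40,-20,0],"angular":[0,0,0],"claw":-1},{"travel":[40,-20,0],"angular":[0,0,0],"claw":-1},{"travel":[40,-20,0],"angular":[0,0,0],"claw":-1},{"travel":[40,-20,0],"angular":[0,0,0],"claw":-1}]}}

```text
clock: 20.2
position: [484.4, 231.0, 148.6]
orientation: [-2.408, -2.017, 0.001]
contact_force: [0.1, 0.0, -2.0]
finger_gap: 45.8
```

Call:
{"op": "arm_command", "data": {"steps": [{"travel":[0,0,0],"angular":[0,0,0],"claw":-1}]}}

```text
clock: 20.3
position: [483.6, 234.0, 148.5]
orientation: [-2.402, -2.022, -0.0]
contact_force: [0.2, -1.4, -1.6]
finger_gap: 45.9
```

```bash
python3 - <<'E'
from h import *
s=snap('wrist','w11.png')
go(476.8,266.7,27.4,-10.3)
E
```

```text
pos [484.3 231.6 148.5] psi -9.9 tilt 0.06 t 20.4 gap 45.7 F [ 0.6 -0.4 -1.9]
turn z first: 0.007 rad
then travel [ 33.3 -13.6 121.1]
travel as is [ 33.4 -13.3 121.1]
```

View pics/w11.png

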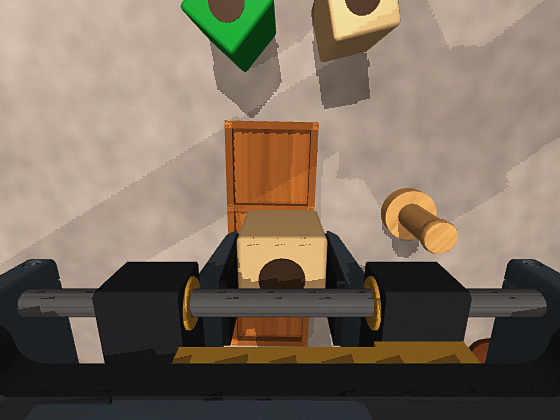

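The held prop is centred and the far bay is at (271,167). The tall and green props (350,15), (225,25) are well beyond it.

```bash
python3 - <<'E'
from h import *
np.set_printoptions(precision=1,suppress=True)
s=load('wrist')
f=np.array([px2w(s,u,v,12)[:2] for u,v in[(225,122),(319,121),(314,211),(226,212)]]);print(f.mean(0),[np.degrees(np.arctan2(*(f[i]-f[j])[::-1])) for i,j in[(1,0),(2,3),(0,3),(1,2)]],np.linalg.norm(np.diff(f,axis=0),axis=1))
E
```

```text
[478.1 268.6] [np.float64(-9.228819970056863), np.float64(-9.114069659988225), np.float64(77.91026442026327), np.float64(78.82821733954287)] [89.7 89.5 91.2]
```

Call:
{"op": "arm_command", "data": {"steps": [{"travel":[34,-13,0],"angular":[0,0,0],"claw":-1},{"travel":[0,0,40],"angular":[0,0,0],"claw":-1},{"travel":[0,0,40],"angular":[0,0,0],"claw":-1},{"travel":[0,0,25],"angular":[0,0,0],"claw":-1},{"travel":[0,0,11],"angular":[0,0,0],"claw":-1},{"travel":[0,0,3],"angular":[0,0,0],"claw":-1},{"travel":[0,0,0],"angular":[0,0,0],"claw":-1},{"travel":[0,0,0],"angular":[0,0,0],"claw":-1},{"travel":[0,0,0],"angular":[0,0,0],"claw":-1}]}}

```text
clock: 21.25
position: [479.7, 265.6, 31.5]
orientation: [2.411, 2.012, 0.004]
contact_force: [0.0, -0.9, -2.5]
finger_gap: 46.2
```

Call:
{"op": "arm_command", "data": {"steps": [{"travel":[0,0,0.7],"angular":[0,0,0],"claw":-1},{"travel":[0,0,0],"angular":[0,0,0],"claw":-1},{"travel":[0,0,0],"angular":[0,0,0],"claw":-1}]}}

```text
clock: 21.55
position: [478.7, 265.3, 29.7]
orientation: [2.412, 2.013, 0.0]
contact_force: [-0.6, 0.1, -1.9]
finger_gap: 45.5
```

Call:
{"op": "arm_command", "data": {"steps": [{"travel":[1,0,1],"angular":[0,0,0],"claw":-1},{"travel":[0,0,0.7],"angular":[0,0,0],"claw":-1},{"travel":[0,0,0],"angular":[0,0,0],"claw":-1},{"travel":[0,0,0],"angular":[0,0,0],"claw":-1}]}}

```text
clock: 21.95
position: [478.8, 266.2, 27.6]
orientation: [2.412, 2.013, -0.0]
contact_force: [-0.6, -0.5, -0.8]
finger_gap: 45.9
```

Call:
{"op": "arm_command", "data": {"steps": [{"travel":[0,0,0.6],"angular":[0,0,0],"claw":-1},{"travel":[0,0,0],"angular":[0,0,0],"claw":-1},{"travel":[0,0,0],"angular":[0,0,0],"claw":-1}]}}

```text
clock: 22.25
position: [478.9, 266.3, 27.4]
orientation: [2.412, 2.013, 0.0]
contact_force: [-0.9, -0.3, 3.3]
finger_gap: 46.0
```

Contact at 3.3 N. Release and rise.

Call:
{"op": "arm_command", "data": {"steps": [{"travel":[0,0,0],"angular":[0,0,0],"claw":0.5},{"travel":[0,0,0],"angular":[0,0,0],"claw":1},{"travel":[0,0,0],"angular":[0,0,0],"claw":1},{"travel":[0,0,0],"angular":[0,0,0],"claw":1},{"travel":[0,0,0],"angular":[0,0,0],"claw":1},{"travel":[0,0,-25],"angular":[0,0,0],"claw":1},{"travel":[0,0,-40],"angular":[0,0,0],"claw":1},{"travel":[0,0,-45],"angular":[0,0,0],"claw":1},{"travel":[0,0,-10],"angular":[0,0,0],"claw":1},{"travel":[0,0,0],"angular":[0,0,0],"claw":1}]}}

```text
clock: 23.25
position: [479.9, 266.8, 149.0]
orientation: [2.411, 2.012, 0.007]
contact_force: [0.4, -0.4, 0.4]
finger_gap: 91.7
```

```bash
python3 - <<'E'
from h import *
s=snap('wrist','w12.png')
go(604,-32,150,-10.3)
E
```

```text
pos [478.7 266.1 147. ] psi -10.3 tilt 0.02 t 23.3 gap 91.4 F [-0.7 -0.5 -0.8]
turn z first: -0.000 rad
then travel [-270.9  176.6   -2.9]
travel as is [-270.9  176.6   -2.9]
```

View pics/w12.png

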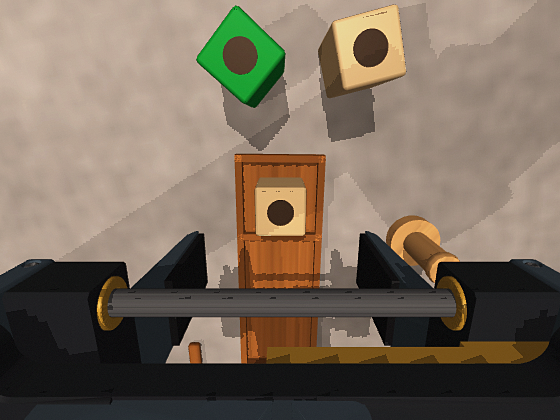

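The prop stands inside the far bay (280,210). Next, the vase.

Call:
{"op": "arm_command", "data": {"steps": [{"travel":[-34,22,0],"angular":[0,0,0],"claw":1},{"travel":[-34,22,0],"angular":[0,0,0],"claw":1},{"travel":[-34,22,0],"angular":[0,0,0],"claw":1},{"travel":[-34,22,0],"angular":[0,0,0],"claw":1},{"travel":[-34,22,0],"angular":[0,0,0],"claw":1},{"travel":[-34,22,0],"angular":[0,0,0],"claw":1},{"travel":[-34,22,0],"angular":[0,0,0],"claw":1},{"travel":[-33,22,0],"angular":[0,0,0],"claw":1},{"travel":[0,0,0],"angular":[0,0,0],"claw":1},{"travel":[0,0,0],"angular":[0,0,0],"claw":1}]}}

```text
clock: 24.3
position: [602.2, -32.3, 144.5]
orientation: [-2.411, -2.008, 0.005]
contact_force: [0.3, -0.1, 0.3]
finger_gap: 91.3
```

```bash
python3 - <<'E'
from h import *
s=snap('wrist','w13.png')
go(604,5.5,17.5,-10.3)
E
```

```text
pos [602.1 -31.5 145. ] psi -10.3 tilt 0.25 t 24.4 gap 91.2 F [-0.  -0.2 -0.2]
turn z first: -0.001 rad
then travel [ 36.7  -4.2 127.5]
travel as is [ 36.7  -4.2 127.5]
```

View pics/w13.png

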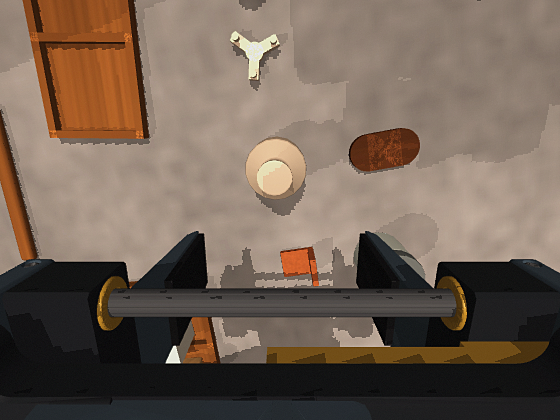

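The vase neck is at (275,179) and its body at (276,169). The brown cork at (385,150) is near the right finger, so I'll narrow the opening to about 75 mm.

```bash
python3 - <<'E'
from h import *
np.set_printoptions(precision=1,suppress=True)
s=load('wrist')
print(px2w(s,275,179,85),px2w(s,276,168.5,35),px2w(s,349,150,12))
x,y=px2w(s,275,179,85)[:2]; go(x,y,17.5,-10.3)
E
```

```text
[603.1   4.9  85. ] [602.8   5.1  35. ] [674.3   6.6  12. ]
pos [602.1 -31.5 145. ] psi -10.3 tilt 0.25 t 24.4 gap 91.2 F [-0.  -0.2 -0.2]
turn z first: -0.001 rad
then travel [ 35.9  -4.9 127.5]
travel as is [ 35.9  -5.  127.5]
```

Call:
{"op": "arm_command", "data": {"steps": [{"travel":[18,-2.5,0],"angular":[0,0,0],"claw":0.65},{"travel":[18,-2.5,0],"angular":[0,0,0],"claw":0.65},{"travel":[0,0,20],"angular":[0,0,0],"claw":0.65},{"travel":[0,0,0],"angular":[0,0,0],"claw":0.65},{"travel":[0,0,0],"angular":[0,0,0],"claw":0.65}]}}

```text
clock: 24.85
position: [604.1, 5.5, 126.6]
orientation: [-2.41, -2.014, 0.002]
contact_force: [1.2, -0.9, 0.2]
finger_gap: 75.1
```

```bash
python3 - <<'E'
from h import *
s=snap('wrist','w14.png')
go(603.1,5,17.5,-10.3)
E
```

```text
pos [604.7   5.1 127.3] psi -10.3 tilt 0.02 t 24.9 gap 75.0 F [-0.3  0.6 -0.3]
turn z first: 0.001 rad
then travel [ -0.4  -1.5 109.8]
travel as is [ -0.4  -1.5 109.8]
```

View pics/w14.png

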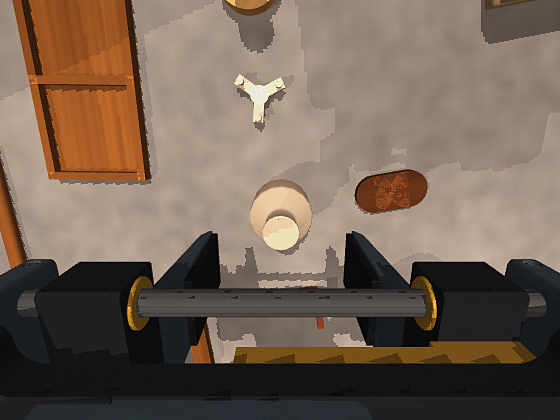

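The vase is centred (281,225) and the finger paths are clear. Descend and grip the body.

Call:
{"op": "arm_command", "data": {"steps": [{"travel":[0,-1,35],"angular":[0,0,0],"claw":0.65},{"travel":[0,0,35],"angular":[0,0,0],"claw":0.65},{"travel":[0,0,30],"angular":[0,0,0],"claw":0.65},{"travel":[0,0,9],"angular":[0,0,0],"claw":0.65},{"travel":[0,0,0],"angular":[0,0,0],"claw":0.65},{"travel":[0,0,0],"angular":[0,0,0],"claw":-1},{"travel":[0,0,0],"angular":[0,0,0],"claw":-1},{"travel":[0,0,0],"angular":[0,0,0],"claw":-1},{"travel":[0,0,0],"angular":[0,0,0],"claw":-1},{"travel":[0,0,0],"angular":[0,0,0],"claw":-1}], "grip_force": 20}}

```text
clock: 25.9
position: [604.7, 4.6, 19.7]
orientation: [2.411, 2.012, 0.003]
contact_force: [-1.3, 0.4, 6.4]
finger_gap: 53.5
```

Call:
{"op": "arm_command", "data": {"steps": [{"travel":[0,0,0],"angular":[0,0,0],"claw":-1},{"travel":[0,0,0],"angular":[0,0,0],"claw":-1},{"travel":[0,0,0],"angular":[0,0,0],"claw":-1}]}}

```text
clock: 26.2
position: [604.7, 4.6, 19.7]
orientation: [2.411, 2.012, 0.002]
contact_force: [-0.3, -0.7, 6.4]
finger_gap: 53.6
```

Call:
{"op": "arm_command", "data": {"steps": [{"travel":[0,0,-10],"angular":[0,0,0],"claw":-1},{"travel":[0,0,-30],"angular":[0,0,0],"claw":-1},{"travel":[0,0,-40],"angular":[0,0,0],"claw":-1},{"travel":[0,0,-40],"angular":[0,0,0],"claw":-1},{"travel":[0,0,0],"angular":[0,0,0],"claw":-1},{"travel":[0,0,0],"angular":[0,0,0],"claw":-1}]}}

```text
clock: 26.8
position: [604.4, 4.6, 139.4]
orientation: [2.411, 2.012, 0.003]
contact_force: [0.3, 0.6, -0.8]
finger_gap: 53.6
```

```bash
python3 - <<'E'
from h import *
s=snap('wrist','w15.png')
go(462.5,185.5,140,-10.3)
E
```

```text
pos [603.4   4.6 137.8] psi -10.3 tilt 0.05 t 26.9 gap 52.9 F [-0.4  0.3 -1. ]
turn z first: -0.000 rad
then travel [ 152.8 -171.    -2.1]
travel as is [ 152.7 -171.    -2.1]
```

View pics/w15.png

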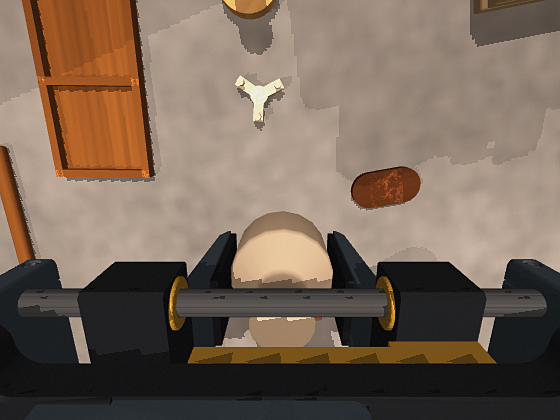

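The vase is held upright and lifted. Carry it to the middle bay.

Call:
{"op": "arm_command", "data": {"steps": [{"travel":[25,-28,0],"angular":[0,0,0],"claw":-1},{"travel":[26,-29,0],"angular":[0,0,0],"claw":-1},{"travel":[26,-29,0],"angular":[0,0,0],"claw":-1},{"travel":[26,-29,0],"angular":[0,0,0],"claw":-1},{"travel":[25,-28,0],"angular":[0,0,0],"claw":-1},{"travel":[24,-28,0],"angular":[0,0,0],"claw":-1},{"travel":[0,0,0],"angular":[0,0,0],"claw":-1},{"travel":[0,0,30],"angular":[0,0,0],"claw":-1},{"travel":[0,0,0],"angular":[0,0,0],"claw":-1},{"travel":[0,0,0],"angular":[0,0,0],"claw":-1}]}}

```text
clock: 27.85
position: [462.5, 184.0, 107.2]
orientation: [-2.412, -2.012, 0.005]
contact_force: [-0.3, 0.4, -1.1]
finger_gap: 53.5
```

```bash
python3 - <<'E'
from h import *
s=snap('wrist','w16.png')
go(462.5,185.5,24,-10.3)
E
```

```text
pos [463.4 184.3 108. ] psi -10.4 tilt 0.05 t 27.9 gap 53.2 F [-0.3  0.2 -1.2]
turn z first: -0.001 rad
then travel [ 1.1 -1.  84. ]
travel as is [ 1.1 -1.  84. ]
```

View pics/w16.png

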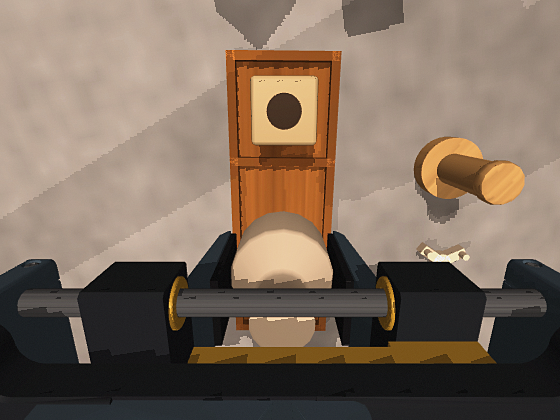

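Call:
{"op": "arm_command", "data": {"steps": [{"travel":[1,0,35],"angular":[0,0,0],"claw":-1},{"travel":[0,0,30],"angular":[0,0,0],"claw":-1},{"travel":[0,0,11],"angular":[0,0,0],"claw":-1},{"travel":[0,0,4],"angular":[0,0,0],"claw":-1},{"travel":[0,0,0],"angular":[0,0,0],"claw":-1},{"travel":[0,0,0],"angular":[0,0,0],"claw":-1},{"travel":[0,0,0],"angular":[0,0,0],"claw":-1}]}}

```text
clock: 28.6
position: [464.2, 186.0, 29.3]
orientation: [2.411, 2.012, 0.004]
contact_force: [-0.1, 0.3, -1.8]
finger_gap: 53.3
```

Call:
{"op": "arm_command", "data": {"steps": [{"travel":[0,0,0.6],"angular":[0,0,0],"claw":-1},{"travel":[0,0,0.6],"angular":[0,0,0],"claw":-1},{"travel":[0,0,0],"angular":[0,0,0],"claw":-1},{"travel":[0,0,0],"angular":[0,0,0],"claw":-1}]}}

```text
clock: 29.0
position: [463.2, 185.8, 27.0]
orientation: [2.412, 2.013, 0.0]
contact_force: [-0.2, 0.4, -1.6]
finger_gap: 53.3
```

Call:
{"op": "arm_command", "data": {"steps": [{"travel":[0,0,1],"angular":[0,0,0],"claw":-1},{"travel":[0,0,1],"angular":[0,0,0],"claw":-1},{"travel":[0,0,0.5],"angular":[0,0,0],"claw":-1},{"travel":[0,0,0],"angular":[0,0,0],"claw":-1},{"travel":[0,0,0],"angular":[0,0,0],"claw":-1}]}}

```text
clock: 29.5
position: [463.2, 185.7, 24.4]
orientation: [2.412, 2.013, -0.0]
contact_force: [0.4, 0.4, -1.1]
finger_gap: 53.3
```

Call:
{"op": "arm_command", "data": {"steps": [{"travel":[0,0,0.6],"angular":[0,0,0],"claw":-1},{"travel":[0,0,0],"angular":[0,0,0],"claw":-1},{"travel":[0,0,0],"angular":[0,0,0],"claw":-1}]}}

```text
clock: 29.8
position: [463.2, 185.7, 23.8]
orientation: [2.412, 2.013, -0.0]
contact_force: [0.1, 0.3, -1.7]
finger_gap: 53.4
```

Call:
{"op": "arm_command", "data": {"steps": [{"travel":[0,0,0.5],"angular":[0,0,0],"claw":-1},{"travel":[0,0,0.3],"angular":[0,0,0],"claw":-1},{"travel":[0,0,0],"angular":[0,0,0],"claw":-1},{"travel":[0,0,0],"angular":[0,0,0],"claw":-1}]}}

```text
clock: 30.2
position: [463.3, 185.8, 23.6]
orientation: [2.412, 2.013, 0.0]
contact_force: [-1.0, -0.6, 5.1]
finger_gap: 53.3
```

Contact at 5.1 N. Release and rise.

Call:
{"op": "arm_command", "data": {"steps": [{"travel":[0,0,0],"angular":[0,0,0],"claw":0.5},{"travel":[0,0,0],"angular":[0,0,0],"claw":1},{"travel":[0,0,0],"angular":[0,0,0],"claw":1},{"travel":[0,0,0],"angular":[0,0,0],"claw":1},{"travel":[0,0,0],"angular":[0,0,0],"claw":1},{"travel":[0,0,-25],"angular":[0,0,0],"claw":1},{"travel":[0,0,-40],"angular":[0,0,0],"claw":1},{"travel":[0,0,-45],"angular":[0,0,0],"claw":1},{"travel":[0,0,-15],"angular":[0,0,0],"claw":1},{"travel":[0,0,0],"angular":[0,0,0],"claw":1}]}}

```text
clock: 31.2
position: [464.9, 186.4, 150.7]
orientation: [2.41, 2.011, 0.009]
contact_force: [-0.7, -1.2, -1.2]
finger_gap: 91.3
```

```bash
python3 - <<'E'
from h import *
s=snap('wrist','w17.png')
go(684,-148,150,-10.3)
E
```

```text
pos [463.6 185.9 148.6] psi -10.3 tilt 0.12 t 31.2 gap 91.1 F [-0.8  0.5 -0.8]
turn z first: -0.000 rad
then travel [-289.1  276.6   -1.1]
travel as is [-289.   276.6   -1.1]
```

View pics/w17.png

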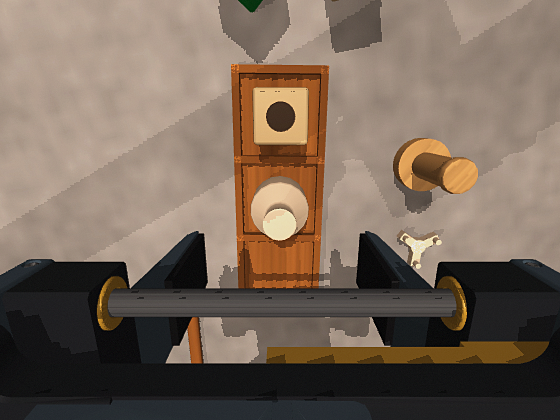

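The vase stands in the middle bay (279,210). Now the jar.

Call:
{"op": "arm_command", "data": {"steps": [{"travel":[-29,28,0],"angular":[0,0,0],"claw":1},{"travel":[-32,31,0],"angular":[0,0,0],"claw":1},{"travel":[-32,31,0],"angular":[0,0,0],"claw":1},{"travel":[-32,31,0],"angular":[0,0,0],"claw":1},{"travel":[-32,31,0],"angular":[0,0,0],"claw":1},{"travel":[-32,31,0],"angular":[0,0,0],"claw":1},{"travel":[-32,31,0],"angular":[0,0,0],"claw":1},{"travel":[-32,31,0],"angular":[0,0,0],"claw":1},{"travel":[-32,31,0],"angular":[0,0,0],"claw":1},{"travel":[0,0,0],"angular":[0,0,0],"claw":1}]}}

```text
clock: 32.25
position: [684.9, -148.9, 144.0]
orientation: [-2.416, -2.007, 0.005]
contact_force: [-0.2, 0.5, -0.4]
finger_gap: 91.3
```

Call:
{"op": "arm_command", "data": {"steps": [{"travel":[0,0,0],"angular":[0,0,0],"claw":1}]}}

```text
clock: 32.35
position: [682.6, -144.5, 144.8]
orientation: [-2.41, -2.008, 0.005]
contact_force: [0.2, 0.5, -0.0]
finger_gap: 91.4
```

```bash
python3 - <<'E'
from h import *
s=snap('wrist','w18.png')
go(690.4,-112.2,21,-10.3)
E
```

```text
pos [ 682.4 -143.5  145.6] psi -10.3 tilt 0.27 t 32.4 gap 90.8 F [-0.6  0.5 -0.2]
turn z first: -0.001 rad
then travel [ 32.2   2.9 124.6]
travel as is [ 32.2   2.8 124.6]
```

View pics/w18.png

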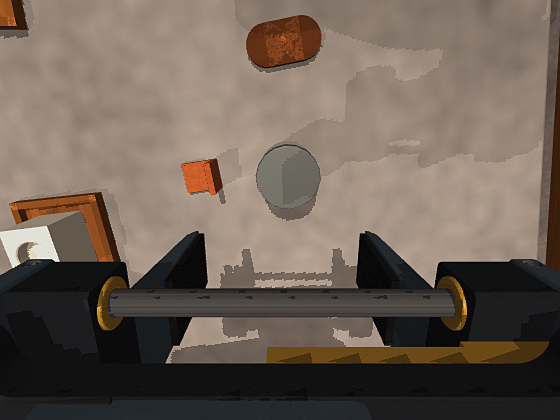

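The jar lid is centred at (288,177). The red block's right edge at (221,176) is close to the left finger's path, so I'll narrow the opening again.

```bash
python3 - <<'E'
from h import *
np.set_printoptions(precision=1,suppress=True)
s=load('wrist')
print(px2w(s,288,177.5,62),px2w(s,221,176,10),px2w(s,221,176,25))
x,y=px2w(s,288,177.5,62)[:2]; go(x,y,21,-10.3)
E
```

```text
[ 692.9 -112.2   62. ] [ 626.6 -108.1   10. ] [ 630.1 -106.1   25. ]
pos [ 682.4 -143.5  145.6] psi -10.3 tilt 0.27 t 32.4 gap 90.8 F [-0.6  0.5 -0.2]
turn z first: -0.001 rad
then travel [ 32.6   5.3 124.6]
travel as is [ 32.6   5.3 124.6]
```

Call:
{"op": "arm_command", "data": {"steps": [{"travel":[16,2,0],"angular":[0,0,0],"claw":0.68},{"travel":[16,2.5,0],"angular":[0,0,0],"claw":0.68},{"travel":[0,0,35],"angular":[0,0,0],"claw":0.68},{"travel":[0,0,0],"angular":[0,0,0],"claw":0.68},{"travel":[0,0,0],"angular":[0,0,0],"claw":0.68}]}}

```text
clock: 32.9
position: [693.5, -111.6, 112.9]
orientation: [-2.409, -2.014, 0.002]
contact_force: [0.9, -0.5, 0.1]
finger_gap: 76.5
```

```bash
python3 - <<'E'
from h import *
s=snap('wrist','w19.png')
go(692,-112.2,21,-10.3)
E
```

```text
pos [ 694.4 -112.2  114.1] psi -10.2 tilt 0.06 t 33.0 gap 76.7 F [0.9 0.3 1.4]
turn z first: 0.001 rad
then travel [-0.4 -2.4 93.1]
travel as is [-0.4 -2.4 93.1]
```

View pics/w19.png

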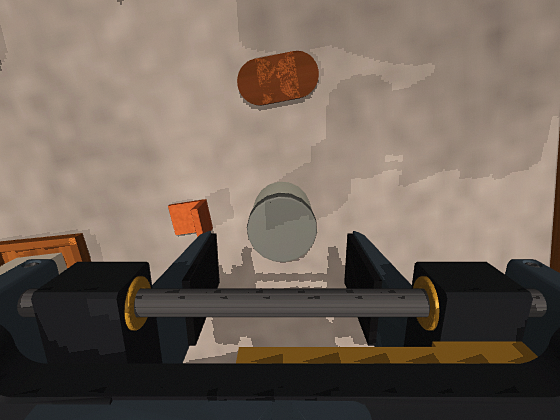

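Centred, and the fingers clear the red block. Descend and grip.

Call:
{"op": "arm_command", "data": {"steps": [{"travel":[0,0.5,35],"angular":[0,0,0],"claw":0.68},{"travel":[0,0,35],"angular":[0,0,0],"claw":0.68},{"travel":[0,0,20],"angular":[0,0,0],"claw":0.68},{"travel":[0,0,4],"angular":[0,0,0],"claw":0.68},{"travel":[0,0,0],"angular":[0,0,0],"claw":0.68},{"travel":[0,0,0],"angular":[0,0,0],"claw":-1},{"travel":[0,0,0],"angular":[0,0,0],"claw":-1},{"travel":[0,0,0],"angular":[0,0,0],"claw":-1},{"travel":[0,0,0],"angular":[0,0,0],"claw":-1},{"travel":[0,0,0],"angular":[0,0,0],"claw":-1}], "grip_force": 25}}

```text
clock: 33.95
position: [694.7, -113.5, 20.4]
orientation: [2.411, 2.012, 0.001]
contact_force: [-1.3, 0.6, 5.6]
finger_gap: 53.2
```

Call:
{"op": "arm_command", "data": {"steps": [{"travel":[0,0,0],"angular":[0,0,0],"claw":-1},{"travel":[0,0,0],"angular":[0,0,0],"claw":-1},{"travel":[0,0,0],"angular":[0,0,0],"claw":-1}]}}

```text
clock: 34.25
position: [694.7, -113.5, 20.3]
orientation: [2.411, 2.012, 0.001]
contact_force: [-1.4, 0.7, 7.4]
finger_gap: 53.4
```

Call:
{"op": "arm_command", "data": {"steps": [{"travel":[0,0,-10],"angular":[0,0,0],"claw":-1},{"travel":[0,0,-30],"angular":[0,0,0],"claw":-1},{"travel":[0,0,-40],"angular":[0,0,0],"claw":-1},{"travel":[0,0,-45],"angular":[0,0,0],"claw":-1},{"travel":[0,0,0],"angular":[0,0,0],"claw":-1},{"travel":[0,0,0],"angular":[0,0,0],"claw":-1}]}}

```text
clock: 34.85
position: [694.9, -113.6, 145.6]
orientation: [2.41, 2.011, 0.003]
contact_force: [-0.3, -0.8, -2.9]
finger_gap: 53.6
```

```bash
python3 - <<'E'
from h import *
s=snap('wrist','w20.png')
go(447.5,103.8,145,-10.3)
E
```

```text
pos [ 693.8 -113.4  143.6] psi -10.3 tilt 0.06 t 34.9 gap 53.1 F [ 0.1  0.9 -2.4]
turn z first: -0.000 rad
then travel [ 169.6 -281.2   -1.1]
travel as is [ 169.6 -281.2   -1.1]
```

View pics/w20.png

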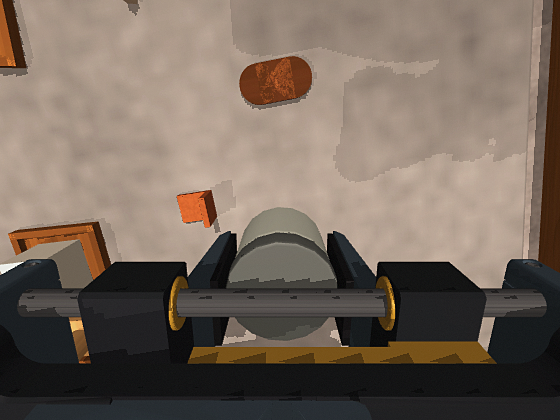

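The jar is held upright. Carry it to the near bay of tray three.

Call:
{"op": "arm_command", "data": {"steps": [{"travel":[18,-30,0],"angular":[0,0,0],"claw":-1},{"travel":[20,-33,0],"angular":[0,0,0],"claw":-1},{"travel":[20,-33,0],"angular":[0,0,0],"claw":-1},{"travel":[20,-33,0],"angular":[0,0,0],"claw":-1},{"travel":[20,-33,0],"angular":[0,0,0],"claw":-1},{"travel":[20,-33,0],"angular":[0,0,0],"claw":-1},{"travel":[20,-33,0],"angular":[0,0,0],"claw":-1},{"travel":[16,-27,0],"angular":[0,0,0],"claw":-1},{"travel":[15,-26,0],"angular":[0,0,0],"claw":-1},{"travel":[0,0,0],"angular":[0,0,0],"claw":-1}]}}

```text
clock: 35.9
position: [443.7, 104.2, 142.2]
orientation: [-2.406, -2.014, 0.009]
contact_force: [0.2, 0.8, -1.2]
finger_gap: 53.0
```

Call:
{"op": "arm_command", "data": {"steps": [{"travel":[0,0,0],"angular":[0,0,0],"claw":-1},{"travel":[0,0,0],"angular":[0,0,0],"claw":-1}]}}

```text
clock: 36.1
position: [448.6, 102.7, 143.4]
orientation: [-2.412, -2.012, 0.001]
contact_force: [-0.1, -0.1, -1.4]
finger_gap: 53.5
```

```bash
python3 - <<'E'
from h import *
s=snap('wrist','w21.png')
go(448,104,24.3,-10.3)
E
```

```text
pos [448.8 102.6 143.5] psi -10.4 tilt 0.04 t 36.1 gap 53.3 F [-0.4  0.5 -2.5]
turn z first: -0.001 rad
then travel [  1.3  -0.9 119.2]
travel as is [  1.3  -0.9 119.2]
```

View pics/w21.png

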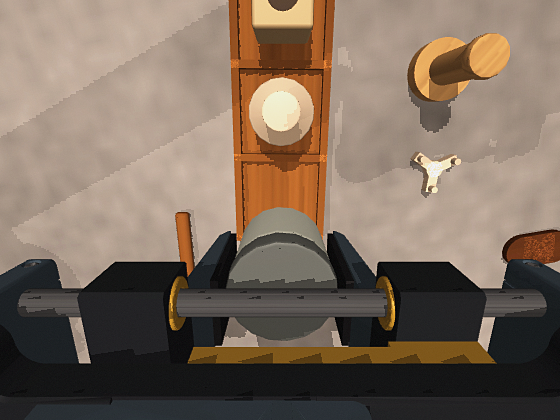

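Aligned over the near bay; the loose rod at (185,240) is outside the finger reach. Lower.

Call:
{"op": "arm_command", "data": {"steps": [{"travel":[1,-0.5,35],"angular":[0,0,0],"claw":-1},{"travel":[0,0,35],"angular":[0,0,0],"claw":-1},{"travel":[0,0,30],"angular":[0,0,0],"claw":-1},{"travel":[0,0,11],"angular":[0,0,0],"claw":-1},{"travel":[0,0,4],"angular":[0,0,0],"claw":-1},{"travel":[0,0,0],"angular":[0,0,0],"claw":-1},{"travel":[0,0,0],"angular":[0,0,0],"claw":-1},{"travel":[0,0,0],"angular":[0,0,0],"claw":-1}]}}

```text
clock: 36.95
position: [448.9, 104.3, 30.2]
orientation: [2.411, 2.012, 0.004]
contact_force: [-0.6, 0.3, -1.1]
finger_gap: 53.6
```

Call:
{"op": "arm_command", "data": {"steps": [{"travel":[0,0,1],"angular":[0,0,0],"claw":-1},{"travel":[0,0,0.5],"angular":[0,0,0],"claw":-1},{"travel":[0,0,0],"angular":[0,0,0],"claw":-1},{"travel":[0,0,0],"angular":[0,0,0],"claw":-1}]}}

```text
clock: 37.35
position: [447.9, 104.2, 27.6]
orientation: [2.412, 2.013, 0.0]
contact_force: [-0.1, -0.0, -1.8]
finger_gap: 53.1
```

Call:
{"op": "arm_command", "data": {"steps": [{"travel":[0,0,1],"angular":[0,0,0],"claw":-1},{"travel":[0,0,1],"angular":[0,0,0],"claw":-1},{"travel":[0,0,0.8],"angular":[0,0,0],"claw":-1},{"travel":[0,0,0],"angular":[0,0,0],"claw":-1},{"travel":[0,0,0],"angular":[0,0,0],"claw":-1}]}}

```text
clock: 37.85
position: [447.9, 104.1, 24.6]
orientation: [2.412, 2.013, -0.0]
contact_force: [0.9, 0.3, -1.7]
finger_gap: 53.4
```

Call:
{"op": "arm_command", "data": {"steps": [{"travel":[0,0,0.6],"angular":[0,0,0],"claw":-1},{"travel":[0,0,0],"angular":[0,0,0],"claw":-1},{"travel":[0,0,0],"angular":[0,0,0],"claw":-1}]}}

```text
clock: 38.15
position: [447.9, 104.2, 24.4]
orientation: [2.412, 2.013, 0.0]
contact_force: [-1.5, 0.3, 3.2]
finger_gap: 53.0
```

Contact at 3.2 N. Release, rise, and back the arm off so the top camera can see.

Call:
{"op": "arm_command", "data": {"steps": [{"travel":[0,0,0],"angular":[0,0,0],"claw":0.5},{"travel":[0,0,0],"angular":[0,0,0],"claw":1},{"travel":[0,0,0],"angular":[0,0,0],"claw":1},{"travel":[0,0,0],"angular":[0,0,0],"claw":1},{"travel":[0,0,0],"angular":[0,0,0],"claw":1},{"travel":[0,0,-25],"angular":[0,0,0],"claw":1},{"travel":[0,0,-40],"angular":[0,0,0],"claw":1},{"travel":[0,0,-45],"angular":[0,0,0],"claw":1},{"travel":[0,0,-45],"angular":[0,0,0],"claw":1},{"travel":[0,0,-20],"angular":[0,0,0],"claw":1}]}}

```text
clock: 39.15
position: [449.7, 104.6, 203.3]
orientation: [2.409, 2.011, 0.01]
contact_force: [1.1, 0.1, 0.6]
finger_gap: 91.2
```

Call:
{"op": "arm_command", "data": {"steps": [{"travel":[-40,-5,-5],"angular":[0,0,0],"claw":1},{"travel":[-40,-5,0],"angular":[0,0,0],"claw":1},{"travel":[-40,-5,0],"angular":[0,0,0],"claw":1},{"travel":[0,0,0],"angular":[0,0,0],"claw":1},{"travel":[0,0,0],"angular":[0,0,0],"claw":1}]}}

```text
clock: 39.65
position: [411.5, -11.6, 204.2]
orientation: [2.414, 2.01, 0.001]
contact_force: [0.4, 0.0, -1.3]
finger_gap: 91.6
```

```bash
python3 - <<'E'
from h import *
s=snap('top','t22.png');snap('scene','s22.png');snap('wrist','w22.png')
go(448,104,24.3,-10.3)
E
```

```text
pos [412.  -10.4 204.1] psi -10.2 tilt 0.02 t 39.8 gap 91.1 F [ 0.   0.4 -1. ]
turn z first: 0.001 rad
then travel [118.9  14.9 179.8]
travel as is [118.9  15.1 179.8]
```

View pics/t22.png

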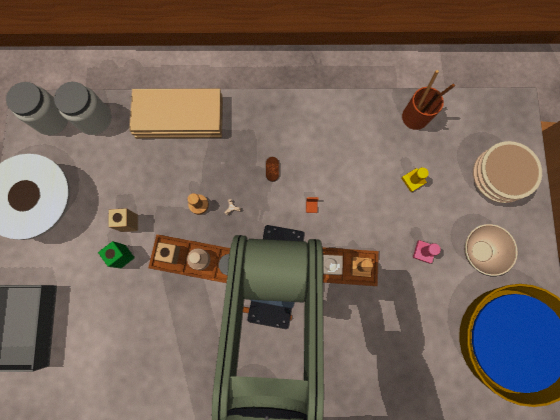

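View pics/s22.png

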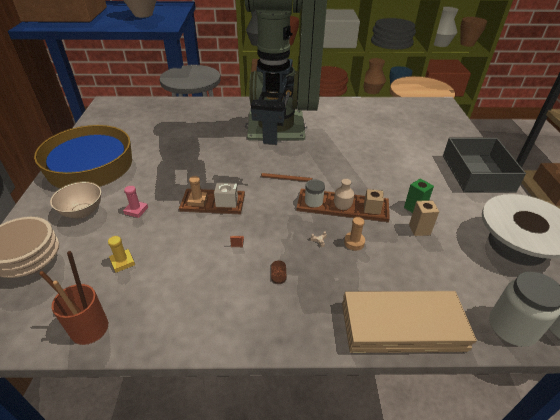

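View pics/w22.png

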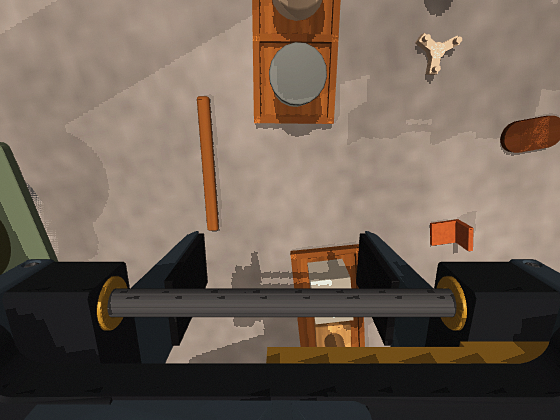

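```bash
python3 - <<'E'
from h import *
s=load('scene'); crop(s,'s22c.png',170,165,440,260,2.9)
E
```

```text
(no output)
```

View pics/s22c.png

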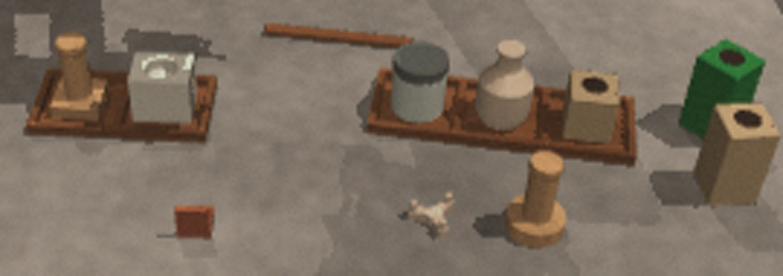

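All five things stand upright in their bays. The taller prop, the round stamp and the look-alikes are where they were, and the gripper is open and clear. Handing in.

```bash
python3 - <<'E'
from h import *
print(env.finish_job()); 
E
```

```text
the job is handed in; nothing more can be done
None
```

Both kits are made up and the job is handed in, at about 40 s of the 128 s allowed.

- **Three-bay tray:** the jar is in the near bay, the bud vase in the middle and the shorter prop in the far bay.
- **Two-bay tray:** the square-footed stamp is in the -y bay and the sprig mould in the +y bay.

**Last checks:** The final scene picture shows all five upright inside their bays. The taller prop, the round-footed stamp and the pink, yellow and green look-alikes show no visible movement. In the last top view the arm hid the jar, but the wrist view shows it within its bay. When each thing was set down the tray pressed back with only 3–7 N, well under the force limits.

**Disagreements:** The scene camera's x positions differed from the top view by 1–9 mm. The wrist camera agreed with the top view within about 3 mm, so I worked from those two. The stamp's handle read 29 mm in the grip instead of 26, with no visible effect on the hold.

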